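Lock the torch-rest post onto its bench stub

ROBOT

A 6-joint arm with a two-finger parallel gripper is mounted at the origin on the work surface. World frame = base frame: x ahead of the robot, y to its left, z up, the work surface at z = 0. Lengths are in m, angles in rad, forces in N, time in s.
With the tool pointing down it reaches from about 0.3 to 0.875 m from the base axis. Payload 6.4 kg.
Tool frame: the origin (TCP) lies midway between the tips of the shut fingers; the grasp point (between the pads) lies 19 mm behind it; z points along the fingers, y is the direction in which the jaws open and shut (so a half turn about z gives the same grasp; the last joint's range is limited). The gripper opens to 85 mm and grips with 20 to 120 N. Pads are 22 mm wide; open, the fingers measure 114 mm over their backs; the gripper's body (76 mm by 85 mm) begins 54 mm behind the grasp point. The pads swing forward as they close: fully open they stand 13 mm farther back than shut.
Start: joints at [-1.361, 0.181, 1.607, -0, 1.354, -0.206], TCP at [0.232, -0.526, 0.231] pointing down, gripper open.
Joint ranges: [-2.99, 2.99], [-0.89, 2.07], [0.3, 2.58], [-1.14, 4.28], [0, 2.63], [-3.12, 3.12]. Speed limits (rad/s): [2.57, 2.57, 3.01, 3.14, 3.14, 3.14].

INTERFACE

Orientations are given as a unit quaternion [w, x, y, z].
In Python, from bench import get_obs, camera, hand_in gives the robot as it stands.
- The arm moves only by the tool drive_tool, never from a script. Its argument "deltas" is a list of rows, each a list of 2 entries, a list of its own where there are three numbers: the shift along the world's x, y, z in m, then the turn about the world's z in rad. A call has 1 to 10 rows; each row shifts and turns the pose as measured when the row begins; what a row does not reach is not made up. A row lasts 1/10 s, in which the tool goes at most 50 mm and 8.59 degrees, less where a joint would pass 70% of its speed; a pose out of reach is approached as far as the arm can. A call is refused whole if a number of a shift passes 0.05 or a number of a turn 0.15, either way. A call with a gripper value outside its range is refused whole. "gripper" is the opening, from 0 (shut) to 1 (fully open), set as the call begins (left out, the last holds). The fingers move at their own pace and stop on an object; the grip force is fixed at half the most. Time passes only in rows, so rows that do not move let the fingers close. It gives the time, the measured TCP pose, the force and the opening at its end, in the units of the state.
- get_obs(): the state, without advancing time (a new reading comes with each control period).
- camera(name): name is "scene" or "top" or "wrist"; returns a dict with "frame" (400x640x3 uint8, red, green, blue), "fx", "fy", "cx", "cy" (pixels), "eye" and "attitude" of the camera in the world. Camera axes: x right, y down, z forward; pixel columns grow to the right and rows downward; lengths in m; the calibration is good to about 2 mm. A picture is of the moment at which its call begins. There is no depth.
- hand_in(): hands the job in, once; it reports no verdict.
The state is a dict: "time_s": time; "q": joint angles; "dq": joint speeds; "joint_efforts": joint torques, N m; "eef_pos": TCP position; "eef_rot": TCP orientation; "wrist_force": force on the tool from outside, world axes, zero at the start; "torque": the same for the moment, N m; "opening": opening from 0.0 (shut) to 1.0 (fully open).
Only numpy, scipy, OpenCV 4.12 (cv2) and the standard library are available. Lean on these libraries where they do the work, as an engineer would, in place of code of your own. Each camera call takes 0.05 s, during which the arm holds its last target.

TASK

Pick up the yellow torch-rest post and slide it, window towards the button, down over the square stub on the bench foot until it is fully home on the shoulder and the red spring button pops out through the window. Feel your way down and do not force it, or the stub slips down in its clamp; then, still holding it, give the post a firm upward tug of about 15 N to check that the button holds, let go and back away, leaving the other things on the bench where they are.

Things in the scene. Friction and masses are not known exactly. Their poses are not given: they have to be found in the camera images.
- post: Loose torch-rest post: yellow square steel tube, 40 x 40 mm outside, wall 3 mm, bore 34 x 34 mm, 140 mm long, about 0.4 kg, standing upright; dark cap and two dark prongs (at +-16 mm along x, 24 mm wide in y) reach to 160 mm. Origin: centre of its open lower end; z up the tube, x out of the side with the window.
- post_center (a point): Middle of the post's tube, 70 mm above its open lower end, same axes as the post. Grip the post across its plain y faces (40 mm apart), about 110 to 125 mm above the lower end.
- post_foot (a point): Centre of the post's open lower end, 70 mm below its middle, same axes.
- post_window (a point): Centre (outer face) of the rectangular window in the post's +x wall: 16 mm wide in y, 21 mm high, from 26 to 47 mm above the lower end. It must face the button's side of the stub.
- base: Fixed, level bench foot: steel plate 120 x 120 x 10 mm, origin at the centre of its underside, z up the stub's axis, x to the stub side with the red button. On it a grey clamp sleeve 56 mm square, 12 mm high; from it rises the stub: a dark 50 mm square shoulder, then a bright 31 x 31 mm bar, 80 mm above the shoulder, its top 4 mm tapered by 3 mm a side.
- base_top (a point): Centre of the plate's top face, 10 mm above the foot's origin, same axes. The stub is clamped at a height that differs each time and is not measured: the shoulder's upper face lies 22 to 46 mm, the bar's tip 102 to 126 mm above this point. The post is home when its lower end rests on the shoulder, to be felt. Pushed with over 30 N the stub slips down in its clamp, which must not happen.
- button (a joint): Red spring button in the stub's +x face, 11 mm wide, 16 mm high, sloped top, flat underside 28 mm above the shoulder. 0 m = out (9 mm proud), about 0.006 = pushed in by the post's wall, first met with the post's lower end 44 to 40 mm above the shoulder; that takes 5 to 15 N of push, then 2 to 10 N to slide on. It pops out 0 to 2 mm above home, then blocks the post from rising over 2 mm.
- offcut_center (a point): Bystander: middle of a loose plain grey steel tube offcut, 40 x 40 x 100 mm, standing upright, without window or prongs. Leave alone. It and the post may stand on either side.
- tin_center (a point): Bystander: middle of a closed tin, 66 mm across, 85 mm high. Leave alone.
- hammer_grip (a point): Bystander: grip of a hammer lying on the bench, 240 mm long. Leave alone.
Mind the look-alikes: they are no part of the job. Of the things that look like the post, take the one that is farthest from the robot's base at the start.

How it is judged:
By the outcome, as a careful person would: the job done as asked, in the order asked, and still so for the second after the job is handed in, with the robot touching nothing.
It also fails if it takes over 54 s, if anything falls off the work surface, if the arm or the gripper's body presses on something with over 40 N, if the wrist force passes 120 N, or if a joint passes its speed limit or range.

## Working session

There is one attempt and no reset: what is moved stays moved. The work goes in short steps, Python scripts to look and compute and a tool call to move; the robot and the scene stay as the last step left them, time stands still between calls to the robot, and variables do not carry over. Pictures are saved under pics/ and viewed, and the job is handed in when it is done.

Besides the shell and the picture viewer there is one more tool, called after "Emit:" by a JSON object that holds its "fn" and its "kwargs", one argument or row to a line. drive_tool: Moves the arm, as the interface text tells. Its arguments: {"type":"object","properties":{"deltas":{"type":"array","items":{"type":"array"}},"gripper":{"type":"number"}},"required":["deltas"]}

```bash
mkdir -p pics; ls; cat > h.py <<'E'
import numpy as np, cv2
from bench import get_obs, camera, hand_in
E
python3 - <<'E'
from h import *
for n in ("scene","top","wrist"):
    c=camera(n); cv2.imwrite(f"pics/{n}0.png",c["frame"][:,:,::-1]); np.save(f"pics/{n}0.npy",c,allow_pickle=True)
    print(n,{k:np.round(v,4).tolist() if not isinstance(v,(int,float)) else v for k,v in c.items() if k!="frame"})
print(get_obs())
E
```

```text
pics
scene {'fx': 403.7990108500527, 'fy': 403.7990108500527, 'cx': 318.18537793411053, 'cy': 200.22823573474906, 'eye': [0.8915, -0.5633, 0.7116], 'attitude': [-0.3726, 0.894, 0.2331, -0.0868]}
top {'fx': 508.58140617709597, 'fy': 508.58140617709597, 'cx': 321.552441133589, 'cy': 196.19836203643527, 'eye': [0.5478, 0.0008, 1.0289], 'attitude': [0.017, -0.6979, 0.716, -0.0065]}
wrist {'fx': 355.23223698864587, 'fy': 355.23223698864587, 'cx': 316.81638789998493, 'cy': 199.95285984260926, 'eye': [0.3029, -0.4937, 0.3734], 'attitude': [0.1267, 0.828, -0.5397, -0.0843]}
{'time_s': 0.15, 'q': array([-1.36130757e+00,  1.81350492e-01,  1.60774457e+00, -4.56350882e-06,
        1.35379861e+00, -2.06288054e-01]), 'dq': array([ 0.00101862, -0.00207222, -0.00303003,  0.00068614, -0.00087709,
        0.00125581]), 'joint_efforts': array([ 9.05707093e-04, -4.45261002e+01, -3.51691997e+01, -2.72139223e-04,
        5.81746121e-03, -4.07898014e-06]), 'eef_pos': array([ 0.23217792, -0.52559816,  0.23061861]), 'eef_rot': array([-6.50506395e-04,  9.78468608e-01,  2.06394672e-01, -3.26896650e-06]), 'wrist_force': array([-0.88929564, -0.37951869,  0.23013464]), 'torque': array([-0.01491599, -0.03393466, -0.00077308]), 'opening': 1.0012396463789575}
```

View pics/scene0.png

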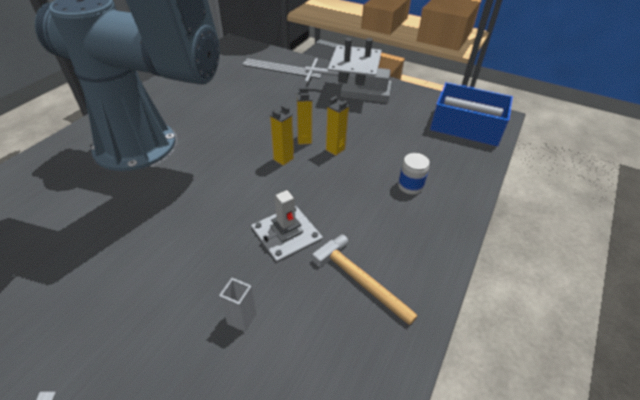

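View pics/top0.png

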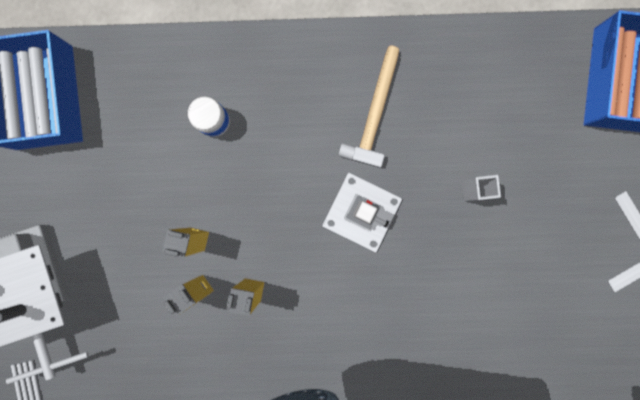

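View pics/wrist0.png

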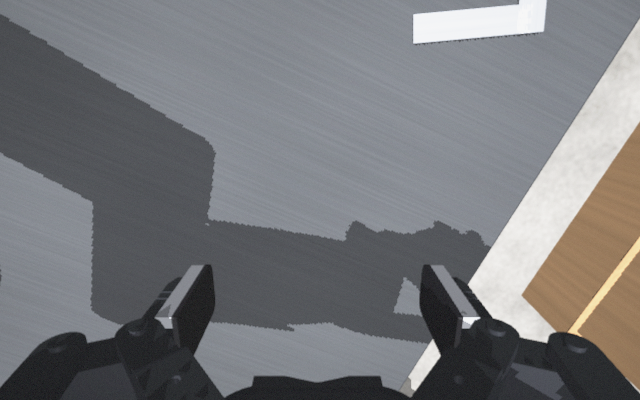

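```bash
cat >> h.py <<'E'
from scipy.spatial.transform import Rotation as R
def Rc(c): return R.from_quat(np.roll(c["attitude"],-1)).as_matrix()
def ray(c,u,v):
    d=Rc(c)@np.array([(u-c["cx"])/c["fx"],(v-c["cy"])/c["fy"],1]); return np.array(c["eye"]),d/np.linalg.norm(d)
def onz(c,u,v,z):
    e,d=ray(c,u,v); return e+d*(z-e[2])/d[2]
def proj(c,p):
    q=Rc(c).T@(np.array(p)-c["eye"]); return np.array([c["cx"]+c["fx"]*q[0]/q[2],c["cy"]+c["fy"]*q[1]/q[2]])
def tri(*cs):
    A=np.zeros((3,3));b=np.zeros(3)
    for c,u,v in cs:
        e,d=ray(c,u,v);M=np.eye(3)-np.outer(d,d);A+=M;b+=M@e
    p=np.linalg.solve(A,b); res=[np.linalg.norm(np.cross(p-ray(c,u,v)[0],ray(c,u,v)[1])) for c,u,v in cs]
    return p,res
def load(n): return np.load(f"pics/{n}.npy",allow_pickle=True).item()
def snap(name,tag):
    c=camera(name); np.save(f"pics/{tag}.npy",c,allow_pickle=True); cv2.imwrite(f"pics/{tag}.png",c["frame"][:,:,::-1]); return c
def crop(c,x0,y0,w,h,s,fn):
    im=c["frame"][y0:y0+h,x0:x0+w,::-1]; cv2.imwrite(fn,cv2.resize(im,None,fx=s,fy=s,interpolation=cv2.INTER_CUBIC))
E
python3 - <<'E'
from h import *
t=load("top0");s=load("scene0")
crop(t,150,210,130,110,6,"pics/ct.png");crop(t,310,160,110,100,6,"pics/cb.png")
crop(s,250,80,110,100,6,"pics/cs.png");crop(s,240,180,110,90,7,"pics/csb.png")
for uv in((185,242),(180,295),(243,300)): print(onz(t,*uv,.1), np.hypot(*onz(t,*uv,.1)[:2]))
E
```

```text
[0.50151039 0.26627357 0.1       ] 0.5678153570809841
[0.40532023 0.27701164 0.1       ] 0.4909378167409577
[0.39364233 0.16204267 0.1       ] 0.4256901623680156
```

View pics/ct.png

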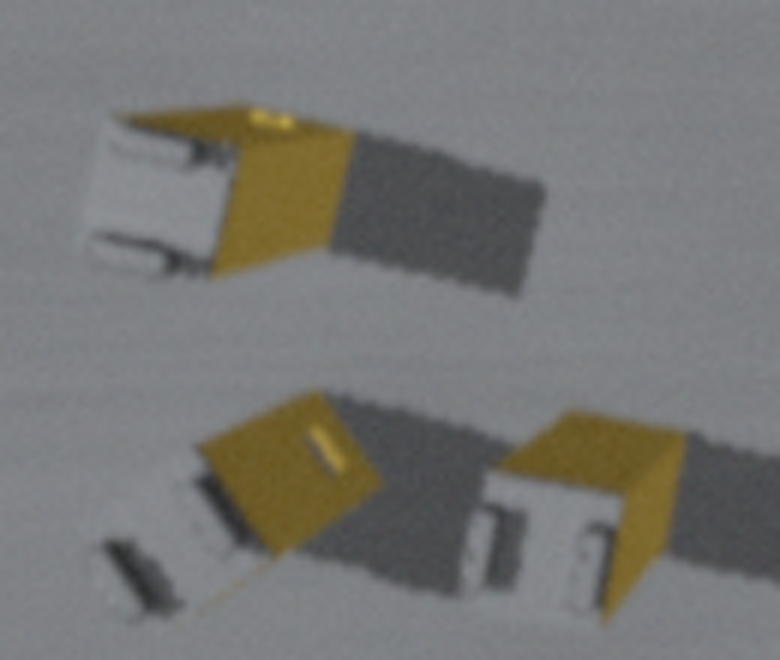

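View pics/cb.png

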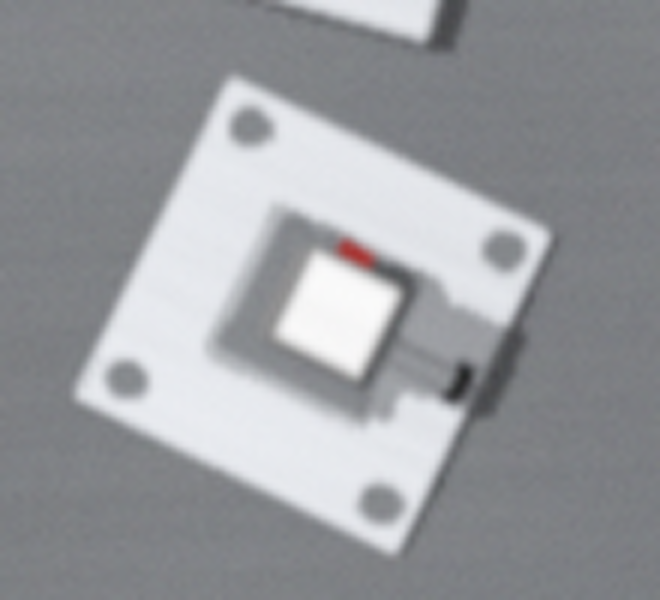

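View pics/cs.png

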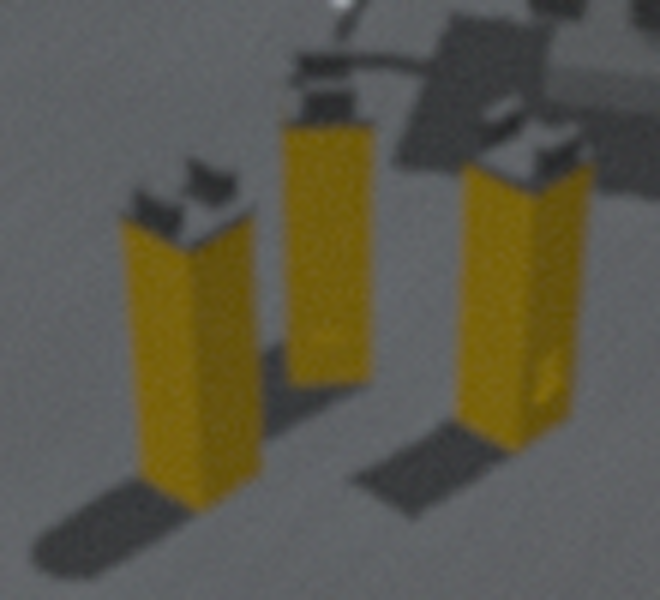

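View pics/csb.png

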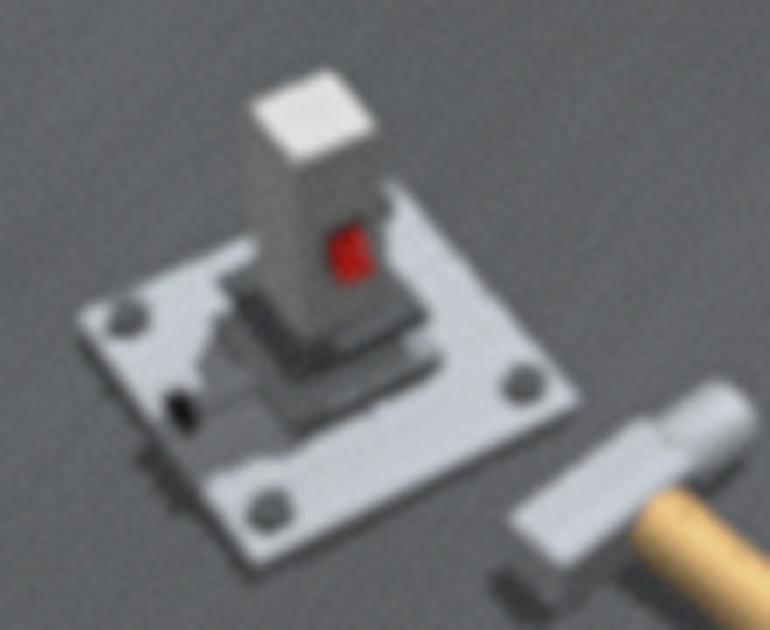

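```bash
python3 - <<'E'
from h import *
t=load("top0");s=load("scene0")
f=lambda o,k,p:(o[0]+(p[0]+.5)/k-.5,o[1]+(p[1]+.5)/k-.5)
P=[onz(t,*f((310,160),6,p),.01) for p in((230,75),(550,235),(400,555),(78,400))]
print("plate",np.mean(P,0)); e=(P[0]-P[1])+(P[3]-P[2]); print("y axis yaw-90",np.degrees(np.arctan2(e[1],e[0]))-90, [np.linalg.norm(P[i]-P[i-1]) for i in range(4)])
# scene plate corners
Q=[onz(s,*f((240,180),7,p),.01) for p in((78,318),(255,568),(580,400),(400,180))]
print("plate scene",np.mean(Q,0))
# bar tip
tt=np.mean([(318,247),(405,290),(360,382),(275,333)],0); st=np.mean([(250,105),(325,70),(377,125),(297,162)],0)
print("tip",tri((t,*f((310,160),6,tt)),(s,*f((240,180),7,st))))
# post top: cap corners
tc=np.mean([(115,118),(238,148),(212,275),(85,235)],0)
sc=np.mean([(465,165),(530,190),(592,165),(520,128)],0)
print("post cap",tri((t,*f((150,210),6,tc)),(s,*f((250,80),6,sc))))
# post bottom corners
for p in((352,130),(330,248)): print("bot top",onz(t,*f((150,210),6,p),0))
for p in((457,418),(518,452),(573,415)): print("bot scene",onz(s,*f((250,80),6,p),0))
E
```

```text
plate [ 0.54772029 -0.06436584  0.01      ]
y axis yaw-90 -27.632245280767634 [np.float64(0.1198569100259743), np.float64(0.1191952823969646), np.float64(0.11766429291773046), np.float64(0.11873044293261854)]
plate scene [ 0.55057352 -0.06524053  0.01      ]
tip (array([ 0.54866877, -0.06464661,  0.12005119]), [np.float64(0.00031942253420856874), np.float64(0.00031942253420855373)])
post cap (array([0.50375481, 0.26905141, 0.14089185]), [np.float64(0.00034124904146872446), np.float64(0.00034124904146879017)])
bot top [0.51710342 0.24718386 0.        ]
bot top [0.47754973 0.25534375 0.        ]
bot scene [0.48037706 0.2572798  0.        ]
bot scene [0.51721396 0.24889191 0.        ]
bot scene [0.52717132 0.28713051 0.        ]
```

Emit:
{"fn": "drive_tool", "kwargs": {
  "deltas": [
    [[0.016,0.045,0.008],-0.04],
    [[0.016,0.045,0.008],-0.04],
    [[0.016,0.045,0.008],-0.04],
    [[0.016,0.045,0.008],-0.04],
    [[0.016,0.045,0.008],-0.04],
    [[0.016,0.045,0.008],-0.04],
    [[0.016,0.045,0.008],-0.04],
    [[0.016,0.045,0.008],-0.04],
    [[0.016,0.045,0.008],-0.04],
    [[0.016,0.045,0.008],-0.04]
  ],
  "gripper": 1.0
}}

```text
time_s: 1.15
eef_pos: [0.39, -0.063, 0.3076]
eef_rot: [-0.004, 1.0, -0.006, 0.001]
wrist_force: [2.0, -1.4, -0.2]
opening: 0.998
```

Emit:
{"fn": "drive_tool", "kwargs": {
  "deltas": [
    [[0.014,0.042,0.0],-0.03],
    [[0.014,0.042,0.0],-0.03],
    [[0.014,0.042,0.0],-0.03],
    [[0.014,0.042,0.0],-0.03],
    [[0.014,0.042,0.0],-0.03],
    [[0.014,0.042,0.0],-0.03],
    [[0.014,0.042,0.0],-0.02],
    [[0.014,0.042,0.0],-0.01],
    [[0.0,0.0,0.0],0],
    [[0.0,0.0,0.0],0]
  ]
}}

```text
time_s: 2.15
eef_pos: [0.5029, 0.2948, 0.3064]
eef_rot: [-0.003, 0.994, -0.112, 0.003]
wrist_force: [-0.1, -0.3, -0.5]
opening: 1.005
```

```bash
python3 - <<'E'
from h import *
w=snap("wrist","w1");o=get_obs();print(w["eye"],o["eef_pos"],o["eef_rot"],o["q"])
E
```

```text
[0.5774423  0.27781234 0.44969199] [0.50276116 0.29453574 0.30635542] [-0.00279251  0.99369603 -0.11204613  0.0024618 ] [0.32470509 0.14013444 1.50220308 0.00298562 1.49243087 2.11984322]
```

View pics/w1.png

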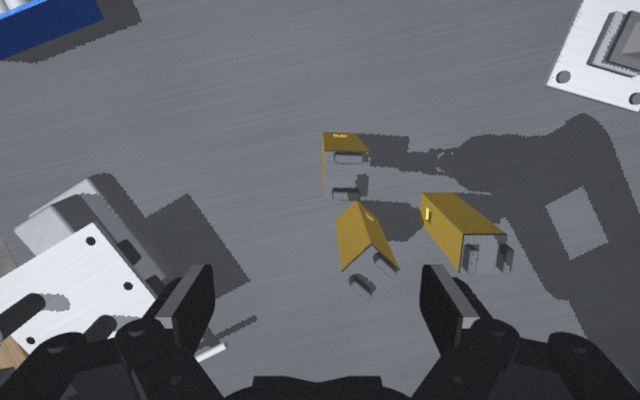

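```bash
python3 - <<'E'
from h import *
w=load("w1");o=get_obs()
print(proj(w,o["eef_pos"]),proj(w,[.5035,.27,.14]),proj(w,[.517,.248,0]),proj(w,[.527,.287,0]))
crop(w,290,110,230,200,3.4,"pics/cw1.png")
E
```

```text
[319.85589243 267.52932263] [346.37005701 171.84509838] [353.39682031 132.88112372] [321.2368368  131.99469059]
```

View pics/cw1.png

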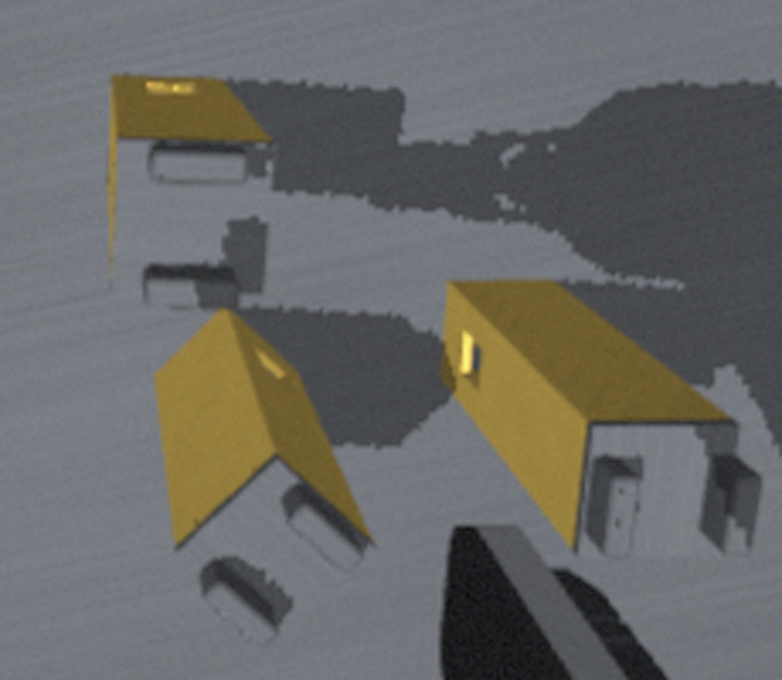

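```bash
python3 - <<'E'
from h import *
w=load("w1");t=load("top0")
f=lambda o,k,p:(o[0]+(p[0]+.5)/k-.5,o[1]+(p[1]+.5)/k-.5)
g=lambda p:f((290,110),3.4,p)
A,B,C=[onz(w,*g(p),.14) for p in((117,138),(271,140),(110,290))]
print(A,B,C,(B+C)/2,np.linalg.norm(A-B),np.linalg.norm(A-C)); d=A-B;print(np.degrees(np.arctan2(d[1],d[0]))-90)
D,E=[onz(w,*g(p),0) for p in((112,76),(227,79))]
d=D-E;print(D,E,np.linalg.norm(d),np.degrees(np.arctan2(d[1],d[0]))-90)
for p,q in(((117,138),(115,118)),((271,140),(238,148))): print("tri corner",tri((w,*g(p)),(t,*f((150,210),6,q))))
u=R.from_euler('z',-13,degrees=True).as_matrix()@[-.02,0,0]; print("centre from bottom edge",(D+E)/2+u,"top",(A+B)/2+u)
o=get_obs(); Rm=R.from_quat(np.roll(o["eef_rot"],-1)).as_matrix(); print(np.degrees(np.arctan2(Rm[1,0],Rm[0,0])))
E
```

```text
[0.52676286 0.28518877 0.14      ] [0.51748413 0.24667743 0.14      ] [0.48735073 0.29585783 0.14      ] [0.50241743 0.27126763 0.14      ] 0.03961336385693756 0.040830685576054106
-13.546385640178897
[0.52661838 0.2853527  0.        ] [0.51616199 0.24432417 0.        ] 0.04234000775955265 -14.297843318906871
tri corner (array([0.5260575 , 0.28519417, 0.13383759]), [np.float64(0.0003303237960289185), np.float64(0.0003303237960289416)])
tri corner (array([0.51722079, 0.24686211, 0.14045809]), [np.float64(0.000374613244873102), np.float64(0.00037461324487311694)])
centre from bottom edge [0.50190278 0.26933746 0.        ] top [0.50263609 0.27043212 0.14      ]
-12.86739431496815
```

Emit:
{"fn": "drive_tool", "kwargs": {
  "deltas": [
    [[0.0,-0.012,0.0],-0.01],
    [[0.0,-0.01,-0.01],0],
    [[0.0,-0.002,-0.02],0],
    [[0,0,-0.02],0],
    [[0,0,-0.02],0],
    [[0,0,-0.01],0],
    [[0,0,0],0],
    [[0,0,0],0]
  ]
}}

```text
time_s: 3.0
eef_pos: [0.5024, 0.2564, 0.2241]
eef_rot: [-0.002, 0.992, -0.124, 0.004]
wrist_force: [0.8, 0.1, 1.5]
opening: 1.003
```

```bash
cat >> h.py <<'E'
def st():
    o=get_obs();Rm=R.from_quat(np.roll(o["eef_rot"],-1)).as_matrix()
    print("t",round(o["time_s"],2),"p",np.round(o["eef_pos"]*1000,1),"yaw",round(np.degrees(np.arctan2(Rm[1,0],Rm[0,0])),2),"zax",np.round(Rm[:,2],4),"F",np.round(o["wrist_force"],1),"T",np.round(o["torque"],2),"op",round(o["opening"],3))
E
python3 -c "
from h import *
st()"
```

```text
t 3.0 p [502.4 256.4 224.1] yaw -14.24 zax [ 0.009   0.0033 -1.    ] F [0.8 0.1 1.5] T [-0.02  0.03  0.02] op 1.003
```

Emit:
{"fn": "drive_tool", "kwargs": {
  "deltas": [
    [[0,0.005,0.0],0.005],
    [[0,0.005,0],0.005],
    [[0,0.002,0],0],
    [[0,0,0],0],
    [[0,0,0],0]
  ]
}}

```text
time_s: 3.5
eef_pos: [0.5042, 0.2702, 0.2278]
eef_rot: [-0.003, 0.993, -0.118, 0.007]
wrist_force: [-0.6, 0.3, 0.1]
opening: 0.997
```

```bash
python3 -c "
from h import *
st()"
```

```text
t 3.5 p [504.2 270.2 227.8] yaw -13.59 zax [ 0.0149  0.0052 -0.9999] F [-0.6  0.3  0.1] T [-0.03  0.06 -0.04] op 0.997
```

Emit:
{"fn": "drive_tool", "kwargs": {
  "deltas": [
    [[0,0,0],0],
    [[0,0,0],0],
    [[0,0,0],0],
    [[0,0,0],0],
    [[0,0,0],0]
  ]
}}

```text
time_s: 4.0
eef_pos: [0.5041, 0.2702, 0.2278]
eef_rot: [-0.003, 0.993, -0.118, 0.007]
wrist_force: [-0.6, 0.5, -0.3]
opening: 0.996
```

```bash
python3 -c "
from h import *
st();print(get_obs()['q'],get_obs()['dq'])"
```

```text
t 4.0 p [504.1 270.2 227.8] yaw -13.58 zax [ 0.0148  0.0051 -0.9999] F [-0.6  0.5 -0.3] T [ 0.01 -0.02  0.03] op 0.996
[2.84194749e-01 1.66360947e-01 1.63095243e+00 7.37490320e-04
 1.32868370e+00 2.09169752e+00] [-0.00170586 -0.00011388  0.00075999  0.00119273 -0.00029964 -0.00237279]
```

Emit:
{"fn": "drive_tool", "kwargs": {
  "deltas": [
    [[-0.001,0,-0.004],0],
    [[0,0,-0.008],0],
    [[0,0,-0.012],0],
    [[0,0,-0.012],0],
    [[0,0,-0.012],0],
    [[0,0,-0.012],0],
    [[0,0,-0.008],0],
    [[0,0,-0.004],0],
    [[0,0,-0.002],0],
    [[0,0,0],0]
  ]
}}

```text
time_s: 5.0
eef_pos: [0.5014, 0.2695, 0.1448]
eef_rot: [-0.003, 0.993, -0.118, 0.005]
wrist_force: [0.5, 0.8, 0.0]
opening: 0.997
```

```bash
python3 -c "
from h import *
st()"
```

```text
t 5.0 p [501.4 269.5 144.8] yaw -13.59 zax [ 0.0107  0.0038 -0.9999] F [0.5 0.8 0. ] T [ 0.01  0.04 -0.02] op 0.997
```

Emit:
{"fn": "drive_tool", "kwargs": {
  "deltas": [
    [[0.001,0,-0.004],0],
    [[0,0,-0.008],0],
    [[0,0,-0.01],0],
    [[0,0,-0.01],0],
    [[0,0,-0.006],0],
    [[0,0,-0.003],0],
    [[0,0,-0.001],0],
    [[0,0,0],0]
  ]
}}

```text
time_s: 5.8
eef_pos: [0.503, 0.2697, 0.0998]
eef_rot: [-0.003, 0.993, -0.118, 0.006]
wrist_force: [-0.5, 1.6, 0.4]
opening: 0.999
```

```bash
python3 -c "
from h import *
st();snap('wrist','w2');snap('scene','s2')"
```

```text
t 5.8 p [503.  269.7  99.8] yaw -13.59 zax [ 0.0123  0.0043 -0.9999] F [-0.5  1.6  0.4] T [-0.04  0.   -0.04] op 0.999
```

View pics/w2.png

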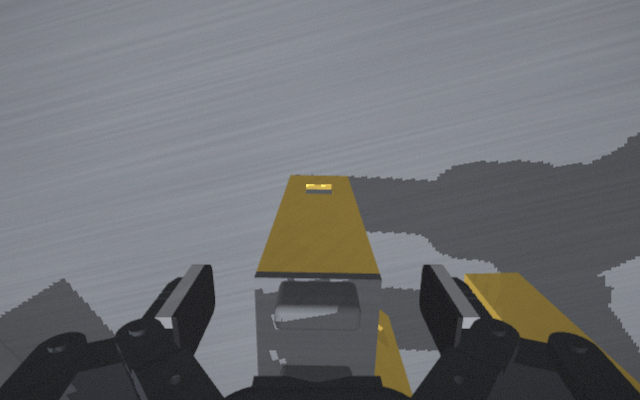

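View pics/s2.png

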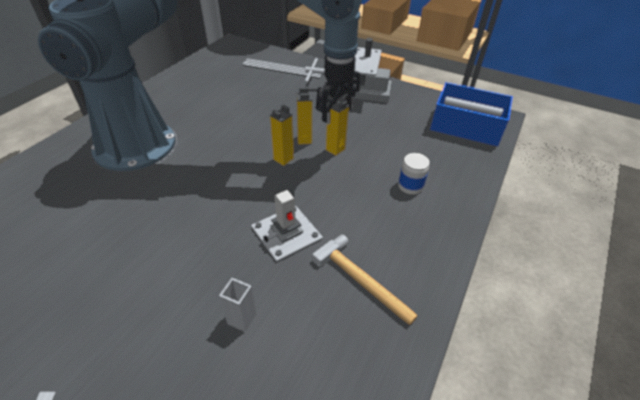

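Emit:
{"fn": "drive_tool", "kwargs": {
  "deltas": [
    [[0,0,-0.003],0],
    [[0,0,-0.001],0],
    [[0,0,0],0]
  ]
}}

```text
time_s: 6.2
eef_pos: [0.504, 0.27, 0.0969]
eef_rot: [-0.003, 0.993, -0.118, 0.007]
wrist_force: [0.5, 0.2, -0.5]
opening: 1.0
```

Emit:
{"fn": "drive_tool", "kwargs": {
  "deltas": [
    [[0,0,0],0],
    [[0,0,0],0],
    [[0,0,0],0],
    [[0,0,0],0],
    [[0,0,0],0],
    [[0,0,0],0],
    [[0,0,0],0],
    [[0,0,0],0]
  ],
  "gripper": 0.0
}}

```text
time_s: 7.0
eef_pos: [0.5043, 0.2698, 0.0974]
eef_rot: [-0.003, 0.993, -0.118, 0.007]
wrist_force: [0.5, -0.3, 1.3]
opening: 0.466
```

```bash
python3 -c "
from h import *
st();snap('wrist','w3')"
```

```text
t 7.0 p [504.3 269.8  97.4] yaw -13.59 zax [ 0.0155  0.0049 -0.9999] F [ 0.5 -0.3  1.3] T [-0.06  0.02  0.01] op 0.466
```

View pics/w3.png

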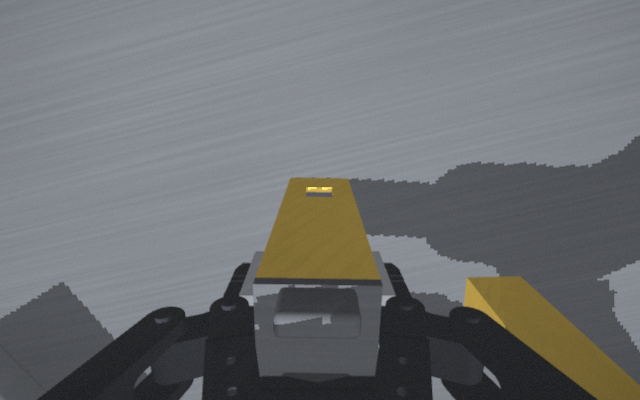

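```bash
python3 - <<'E'
from h import *
w=load("w3")
A,B=[onz(w,*p,.14) for p in((257.5,281),(379,281))]
D,E=[onz(w,*p,0) for p in((292,178.5),(348.5,178.5))]
for A,B in((A,B),(D,E)):
    d=A-B;y=np.arctan2(d[1],d[0])-np.pi/2
    print(A,B,np.linalg.norm(d),np.degrees(y),(A+B)/2-.02*np.array([np.cos(y),np.sin(y),0]))
E
```

```text
[0.52576739 0.28485274 0.14      ] [0.51681982 0.24700503 0.14      ] 0.038890974780005805 -13.301065740120952 [0.50183011 0.27053024 0.14      ]
[0.52622382 0.28441251 0.        ] [0.51703801 0.24612195 0.        ] 0.039376975301279496 -13.490185411175679 [0.50218272 0.26993281 0.        ]
```

Emit:
{"fn": "drive_tool", "kwargs": {
  "deltas": [
    [[0,0,0.004],0],
    [[0,0,0.008],0],
    [[0,0,0.012],0],
    [[0,0,0.015],0],
    [[0,0,0.015],0],
    [[0,0,0.015],0],
    [[0,0,0.015],0],
    [[0,0,0.015],0],
    [[0,0,0.012],0],
    [[0,0,0.008],0]
  ]
}}

```text
time_s: 8.05
eef_pos: [0.4999, 0.2693, 0.2228]
eef_rot: [-0.002, 0.993, -0.118, 0.004]
wrist_force: [0.0, -0.1, -4.6]
opening: 0.461
```

Emit:
{"fn": "drive_tool", "kwargs": {
  "deltas": [
    [[0,0,0.004],0],
    [[0,0,0.002],0],
    [[0,0,0],0]
  ]
}}

```text
time_s: 8.35
eef_pos: [0.5002, 0.2694, 0.2304]
eef_rot: [-0.003, 0.993, -0.118, 0.005]
wrist_force: [0.6, 0.1, -4.9]
opening: 0.464
```

```bash
python3 -c "
from h import *
st();snap('wrist','w4');snap('top','t4')"
```

```text
t 8.35 p [500.2 269.4 230.4] yaw -13.57 zax [ 0.0099  0.0041 -0.9999] F [ 0.6  0.1 -4.9] T [ 0.   -0.    0.02] op 0.464
```

View pics/w4.png

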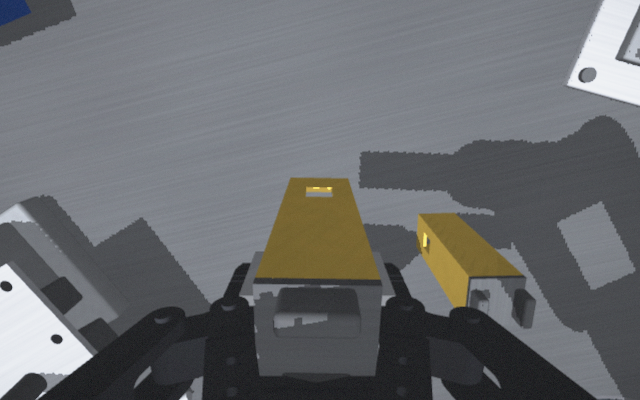

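Emit:
{"fn": "drive_tool", "kwargs": {
  "deltas": [
    [[0.001,-0.008,0.008],-0.01],
    [[0.003,-0.016,0.008],-0.02],
    [[0.004,-0.025,0.008],-0.03],
    [[0.005,-0.033,0],-0.03],
    [[0.005,-0.035,0],-0.03],
    [[0.005,-0.035,0],-0.03],
    [[0.005,-0.035,0],-0.03],
    [[0.005,-0.033,0],-0.03],
    [[0.004,-0.025,0],-0.02],
    [[0.003,-0.018,0],-0.01]
  ]
}}

```text
time_s: 9.45
eef_pos: [0.5392, -0.0126, 0.2591]
eef_rot: [0.0, 0.97, -0.245, 0.006]
wrist_force: [0.6, 0.1, -4.2]
opening: 0.462
```

Emit:
{"fn": "drive_tool", "kwargs": {
  "deltas": [
    [[0.002,-0.012,0],0],
    [[0.001,-0.006,0],0],
    [[0,-0.003,0],0],
    [[0,0,0],0]
  ]
}}

```text
time_s: 9.85
eef_pos: [0.542, -0.0393, 0.2605]
eef_rot: [0.0, 0.969, -0.248, 0.006]
wrist_force: [-0.7, 0.0, -4.1]
opening: 0.464
```

```bash
python3 -c "
from h import *
st();snap('wrist','w5')"
```

```text
t 9.85 p [542.  -39.3 260.5] yaw -28.72 zax [ 0.012  -0.004  -0.9999] F [-0.7  0.  -4.1] T [0.01 0.01 0.04] op 0.464
```

View pics/w5.png

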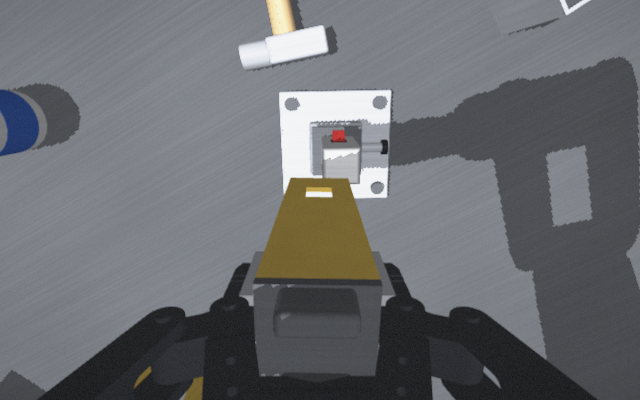

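```bash
python3 - <<'E'
from h import *
w=load("w5")
crop(w,260,70,150,150,5,"pics/cw5.png")
E
```

```text
(no output)
```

View pics/cw5.png

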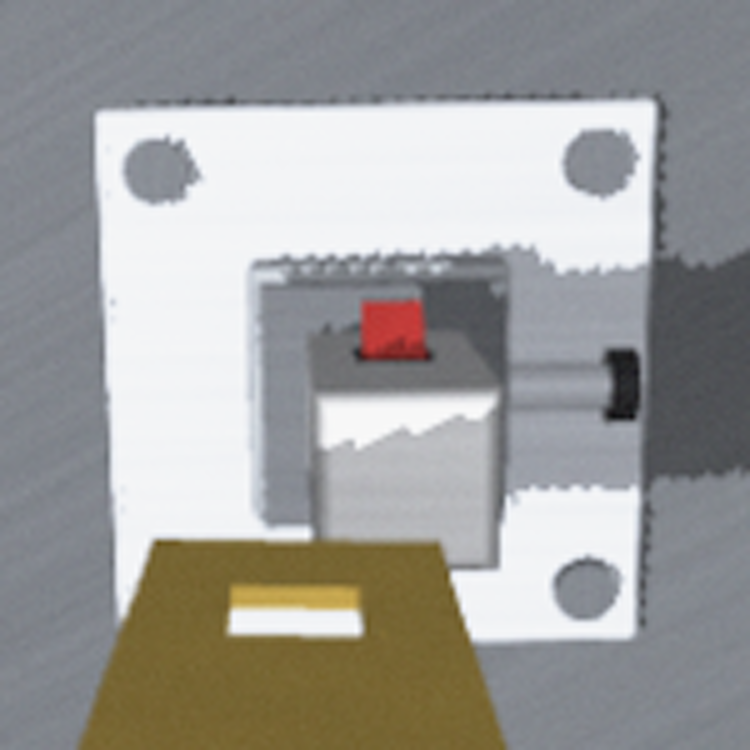

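```bash
python3 - <<'E'
from h import *
w=load("w5")
g=lambda p:(260+(p[0]+.5)/5-.5,70+(p[1]+.5)/5-.5)
def yw(d): return np.degrees(np.arctan2(d[1],d[0]))-90
TL,TR,BR=[onz(w,*g(p),.01) for p in((96,111),(655,100),(635,637))]
print("plate",(TL+BR)/2,np.linalg.norm(TL-TR),np.linalg.norm(TR-BR),yw(TL-TR),yw(TR-BR)+90)
tl,tr,br=[onz(w,*g(p),.12) for p in((318,393),(498,389),(498,567))]
print("tip@.12",(tl+br)/2,np.linalg.norm(tl-tr),np.linalg.norm(tr-br),yw(tl-tr))
t=load("top0")
f=lambda o,k,p:(o[0]+(p[0]+.5)/k-.5,o[1]+(p[1]+.5)/k-.5)
q=[(318,247),(405,290),(275,333),(360,382)]  # TL(front-left +x,+y)
for a,b in(((318,393),q[0]),((498,389),q[1]),((498,567),q[3])): print("tri",tri((w,*g(a)),(t,*f((310,160),6,b))))
z=.2605-.0974
D,E=[onz(w,*g(p),z) for p in((153,542),(443,542))]
d=D-E;y=yw(d);yr=np.radians(y);print("foot",np.linalg.norm(d),y,(D+E)/2-.02*np.array([np.cos(yr),np.sin(yr),0]))
E
```

```text
plate [ 0.54821156 -0.06357618  0.01      ] 0.11856964379473339 0.11863044805871195 -27.680550682759417 -27.534323633214527
tip@.12 [ 0.54856337 -0.0640893   0.12      ] 0.028809317043004847 0.029363437386366636 -27.45108028669771
tri (array([ 0.56840643, -0.05844532,  0.12271891]), [np.float64(0.00045969112135353467), np.float64(0.00045969112135355885)])
tri (array([ 0.55489535, -0.08396065,  0.12016869]), [np.float64(0.0005064394439969409), np.float64(0.000506439443996904)])
tri (array([ 0.52775996, -0.07039834,  0.11649418]), [np.float64(0.00021335102373375996), np.float64(0.00021335102373375457)])
foot 0.04040354863191054 -28.70691196829852 [ 0.53986096 -0.03856449  0.1631    ]
```

Emit:
{"fn": "drive_tool", "kwargs": {
  "deltas": [
    [[0.001,-0.003,0],0.006],
    [[0.002,-0.006,0],0.006],
    [[0.002,-0.006,0],0.004],
    [[0.001,-0.004,0],0.002],
    [[0.001,-0.002,0],0],
    [[0,0,0],0],
    [[0,0,0],0]
  ]
}}

```text
time_s: 10.6
eef_pos: [0.5495, -0.0592, 0.2602]
eef_rot: [0.0, 0.972, -0.236, 0.006]
wrist_force: [-1.1, -0.6, -4.3]
opening: 0.46
```

```bash
python3 -c "
from h import *
st()"
```

```text
t 10.6 p [549.5 -59.2 260.2] yaw -27.34 zax [ 0.0115 -0.0029 -0.9999] F [-1.1 -0.6 -4.3] T [ 0.05 -0.   -0.02] op 0.46
```

Emit:
{"fn": "drive_tool", "kwargs": {
  "deltas": [
    [[0.0005,-0.002,-0.003],-0.002],
    [[0.0005,-0.002,-0.006],-0.002],
    [[0,-0.001,-0.008],0],
    [[0,0,-0.006],0],
    [[0,0,-0.004],0],
    [[0,0,-0.002],0],
    [[0,0,0],0],
    [[0,0,0],0]
  ]
}}

```text
time_s: 11.4
eef_pos: [0.5498, -0.0641, 0.2275]
eef_rot: [-0.0, 0.971, -0.238, 0.005]
wrist_force: [0.0, 0.7, -4.1]
opening: 0.458
```

```bash
python3 -c "
from h import *
st();w=snap('wrist','w6');s=snap('scene','s6');crop(w,240,150,160,120,5,'pics/cw6.png');crop(s,230,110,130,130,5,'pics/cs6.png')"
```

```text
t 11.4 p [549.8 -64.1 227.5] yaw -27.57 zax [ 0.0095 -0.0021 -1.    ] F [ 0.   0.7 -4.1] T [0.03 0.02 0.03] op 0.458
```

View pics/cw6.png

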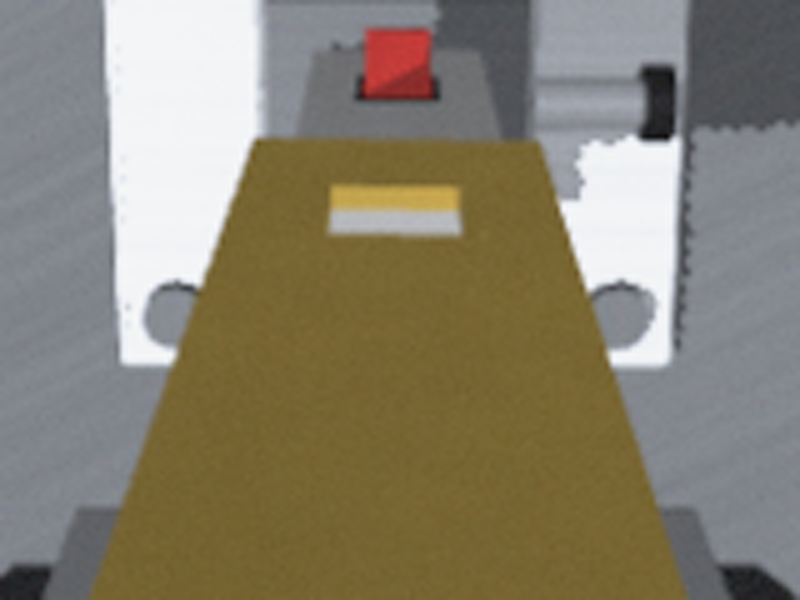

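View pics/cs6.png

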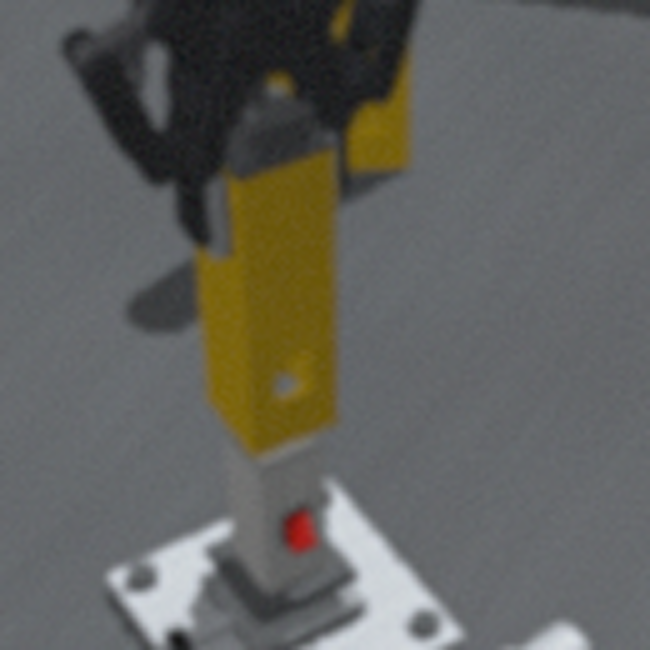

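Emit:
{"fn": "drive_tool", "kwargs": {
  "deltas": [
    [[0.0005,-0.0005,-0.002],0],
    [[0,0,-0.003],0],
    [[0,0,-0.003],0],
    [[0,0,-0.003],0],
    [[0,0,-0.002],0],
    [[0,0,-0.001],0]
  ]
}}

```text
time_s: 12.1
eef_pos: [0.5508, -0.0647, 0.2132]
eef_rot: [-0.0, 0.971, -0.238, 0.006]
wrist_force: [-1.4, -1.1, -3.6]
opening: 0.464
```

```bash
python3 -c "
from h import *
st()"
```

```text
t 12.1 p [550.8 -64.7 213.2] yaw -27.56 zax [ 0.0112 -0.0026 -0.9999] F [-1.4 -1.1 -3.6] T [-0.07  0.03  0.  ] op 0.464
```

Emit:
{"fn": "drive_tool", "kwargs": {
  "deltas": [
    [[0,0,-0.002],0],
    [[0,0,-0.003],0],
    [[0,0,-0.003],0],
    [[0,0,-0.003],0],
    [[0,0,-0.002],0],
    [[0,0,-0.001],0]
  ]
}}

```text
time_s: 12.7
eef_pos: [0.5508, -0.0647, 0.1978]
eef_rot: [-0.0, 0.971, -0.238, 0.006]
wrist_force: [-0.5, 0.0, -4.2]
opening: 0.461
```

```bash
python3 -c "
from h import *
st();w=snap('wrist','w7');crop(w,240,150,160,120,5,'pics/cw7.png')"
```

```text
t 12.7 p [550.8 -64.7 197.8] yaw -27.57 zax [ 0.011  -0.0026 -0.9999] F [-0.5  0.  -4.2] T [-0.01  0.12 -0.  ] op 0.461
```

View pics/cw7.png

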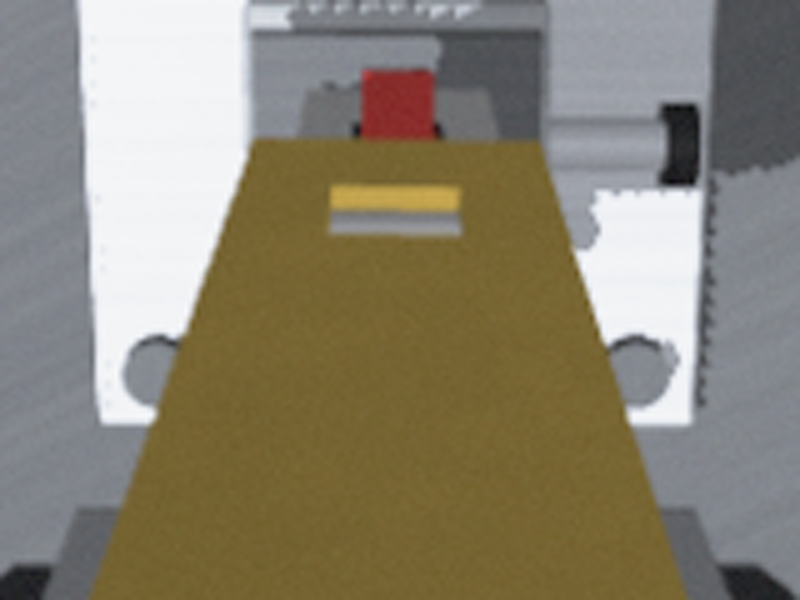

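Emit:
{"fn": "drive_tool", "kwargs": {
  "deltas": [
    [[0,0,-0.002],0],
    [[0,0,-0.003],0],
    [[0,0,-0.003],0],
    [[0,0,-0.002],0],
    [[0,0,-0.001],0]
  ]
}}

```text
time_s: 13.25
eef_pos: [0.5508, -0.0647, 0.186]
eef_rot: [-0.0, 0.971, -0.238, 0.006]
wrist_force: [0.4, -0.3, -3.5]
opening: 0.461
```

Emit:
{"fn": "drive_tool", "kwargs": {
  "deltas": [
    [[0,0,-0.001],0],
    [[0,0,-0.001],0],
    [[0,0,-0.001],0]
  ]
}}

```text
time_s: 13.55
eef_pos: [0.5509, -0.0648, 0.1828]
eef_rot: [-0.0, 0.971, -0.238, 0.006]
wrist_force: [0.3, 1.2, -4.5]
opening: 0.462
```

Emit:
{"fn": "drive_tool", "kwargs": {
  "deltas": [
    [[0,0,-0.001],0],
    [[0,0,-0.001],0]
  ]
}}

```text
time_s: 13.75
eef_pos: [0.551, -0.0648, 0.1807]
eef_rot: [-0.0, 0.971, -0.238, 0.006]
wrist_force: [0.3, 0.3, -4.0]
opening: 0.463
```

Emit:
{"fn": "drive_tool", "kwargs": {
  "deltas": [
    [[0,0,-0.001],0],
    [[0,0,-0.001],0]
  ]
}}

```text
time_s: 13.95
eef_pos: [0.551, -0.0648, 0.1786]
eef_rot: [-0.0, 0.971, -0.238, 0.006]
wrist_force: [-0.7, 0.9, -4.8]
opening: 0.456
```

Emit:
{"fn": "drive_tool", "kwargs": {
  "deltas": [
    [[0,0,-0.001],0],
    [[0,0,-0.001],0]
  ]
}}

```text
time_s: 14.15
eef_pos: [0.5512, -0.0648, 0.1769]
eef_rot: [-0.0, 0.971, -0.238, 0.006]
wrist_force: [-2.1, 1.3, 3.0]
opening: 0.464
```

Emit:
{"fn": "drive_tool", "kwargs": {
  "deltas": [
    [[0,0,-0.001],0],
    [[0,0,-0.001],0]
  ]
}}

```text
time_s: 14.35
eef_pos: [0.5514, -0.0649, 0.1768]
eef_rot: [0.0, 0.971, -0.238, 0.007]
wrist_force: [-3.5, 1.6, 6.1]
opening: 0.464
```

Emit:
{"fn": "drive_tool", "kwargs": {
  "deltas": [
    [[0,0,-0.0015],0],
    [[0,0,-0.0015],0]
  ]
}}

```text
time_s: 14.55
eef_pos: [0.5515, -0.0648, 0.1762]
eef_rot: [0.0, 0.971, -0.238, 0.007]
wrist_force: [-4.6, 1.0, 6.5]
opening: 0.464
```

```bash
python3 -c "
from h import *
st()"
```

```text
t 14.55 p [551.5 -64.8 176.2] yaw -27.49 zax [ 0.013  -0.0038 -0.9999] F [-4.6  1.   6.5] T [0.36 1.08 0.07] op 0.464
```

Emit:
{"fn": "drive_tool", "kwargs": {
  "deltas": [
    [[-0.0003,0,-0.002],0],
    [[-0.0003,0,-0.002],0]
  ]
}}

```text
time_s: 14.75
eef_pos: [0.5514, -0.0646, 0.1752]
eef_rot: [0.0, 0.971, -0.237, 0.008]
wrist_force: [-4.9, 2.0, 8.3]
opening: 0.457
```

Emit:
{"fn": "drive_tool", "kwargs": {
  "deltas": [
    [[-0.0004,0,-0.002],0],
    [[-0.0004,0,-0.002],0]
  ]
}}

```text
time_s: 14.95
eef_pos: [0.5514, -0.0646, 0.1746]
eef_rot: [0.0, 0.971, -0.237, 0.009]
wrist_force: [-4.3, 1.8, 8.5]
opening: 0.463
```

```bash
python3 -c "
from h import *
st();w=snap('wrist','w8');crop(w,240,150,160,120,5,'pics/cw8.png');w=snap('scene','s8');crop(w,230,110,130,130,5,'pics/cs8.png')"
```

```text
t 14.95 p [551.4 -64.6 174.6] yaw -27.42 zax [ 0.0169 -0.0049 -0.9998] F [-4.3  1.8  8.5] T [0.35 1.08 0.1 ] op 0.463
```

View pics/cw8.png

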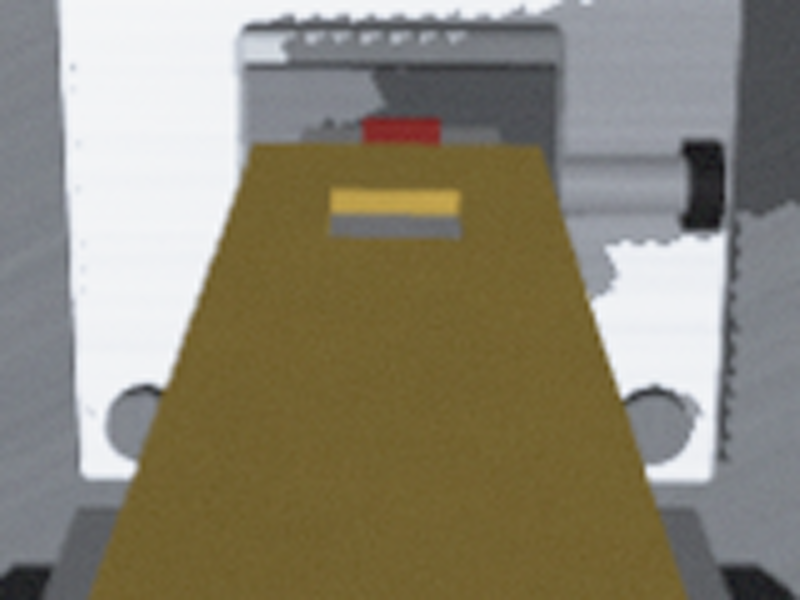

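View pics/cs8.png

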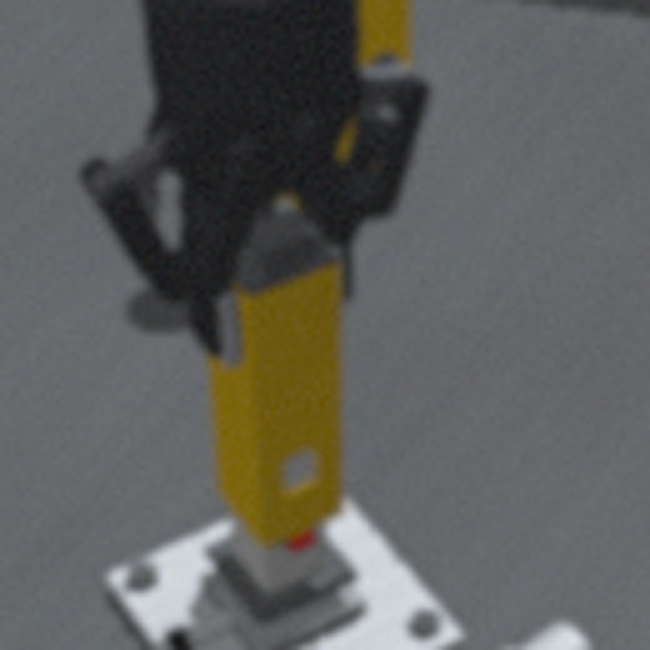

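Emit:
{"fn": "drive_tool", "kwargs": {
  "deltas": [
    [[-0.0003,0,-0.0025],0],
    [[-0.0003,0,-0.0025],0]
  ]
}}

```text
time_s: 15.25
eef_pos: [0.5514, -0.0645, 0.1732]
eef_rot: [0.0, 0.972, -0.237, 0.01]
wrist_force: [-6.2, 2.2, 11.4]
opening: 0.463
```

Emit:
{"fn": "drive_tool", "kwargs": {
  "deltas": [
    [[-0.0003,0,-0.0025],0],
    [[-0.0003,0,-0.0025],0]
  ]
}}

```text
time_s: 15.45
eef_pos: [0.5515, -0.0644, 0.1724]
eef_rot: [0.001, 0.972, -0.236, 0.011]
wrist_force: [-6.0, 1.4, 11.1]
opening: 0.46
```

```bash
python3 -c "
from h import *
st()"
```

```text
t 15.45 p [551.5 -64.4 172.4] yaw -27.32 zax [ 0.0207 -0.0061 -0.9998] F [-6.   1.4 11.1] T [0.52 1.52 0.16] op 0.46
```

Emit:
{"fn": "drive_tool", "kwargs": {
  "deltas": [
    [[-0.0015,0.0007,-0.001],0],
    [[-0.001,0.0005,-0.002],0]
  ]
}}

```text
time_s: 15.65
eef_pos: [0.5505, -0.0638, 0.172]
eef_rot: [0.001, 0.972, -0.236, 0.013]
wrist_force: [-2.4, -0.2, 10.7]
opening: 0.461
```

```bash
python3 -c "
from h import *
st()"
```

```text
t 15.65 p [550.5 -63.8 172. ] yaw -27.29 zax [ 0.0251 -0.0083 -0.9997] F [-2.4 -0.2 10.7] T [-0.03  0.47  0.08] op 0.461
```

Emit:
{"fn": "drive_tool", "kwargs": {
  "deltas": [
    [[0,0,-0.0028],0],
    [[0,0,-0.0028],0]
  ]
}}

```text
time_s: 15.85
eef_pos: [0.5515, -0.0643, 0.1702]
eef_rot: [0.002, 0.972, -0.236, 0.015]
wrist_force: [-7.8, 2.2, 15.4]
opening: 0.46
```

```bash
python3 -c "
from h import *
st()"
```

```text
t 15.85 p [551.5 -64.3 170.2] yaw -27.26 zax [ 0.028  -0.0099 -0.9996] F [-7.8  2.2 15.4] T [0.51 1.89 0.11] op 0.46
```

Emit:
{"fn": "drive_tool", "kwargs": {
  "deltas": [
    [[-0.0006,0.0003,-0.0028],0],
    [[-0.0006,0.0003,-0.0028],0]
  ]
}}

```text
time_s: 16.05
eef_pos: [0.5516, -0.0644, 0.1696]
eef_rot: [0.002, 0.972, -0.235, 0.017]
wrist_force: [-7.9, 1.5, 19.1]
opening: 0.464
```

```bash
python3 -c "
from h import *
st();print(get_obs()['q']);w=snap('scene','s9');crop(w,230,110,130,130,5,'pics/cs9.png')"
```

```text
t 16.05 p [551.6 -64.4 169.6] yaw -27.25 zax [ 0.0315 -0.0121 -0.9994] F [-7.9  1.5 19.1] T [ 0.43  1.96 -0.02] op 0.464
[-3.29289908e-01  1.78666790e-01  1.74118266e+00 -1.33964198e-03
  1.18804997e+00  1.71745743e+00]
```

View pics/cs9.png

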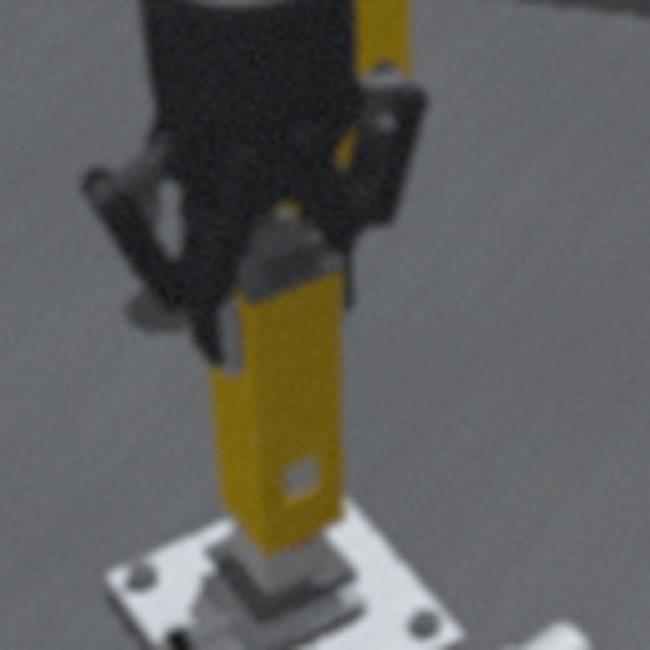

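```bash
python3 -c "
from h import *
w=snap('wrist','w9');crop(w,240,150,160,150,5,'pics/cw9.png');st()"
```

```text
t 16.15 p [551.6 -64.4 169.6] yaw -27.24 zax [ 0.0315 -0.0121 -0.9994] F [-6.5  0.9 17.1] T [ 0.34  1.77 -0.02] op 0.453
```

View pics/cw9.png

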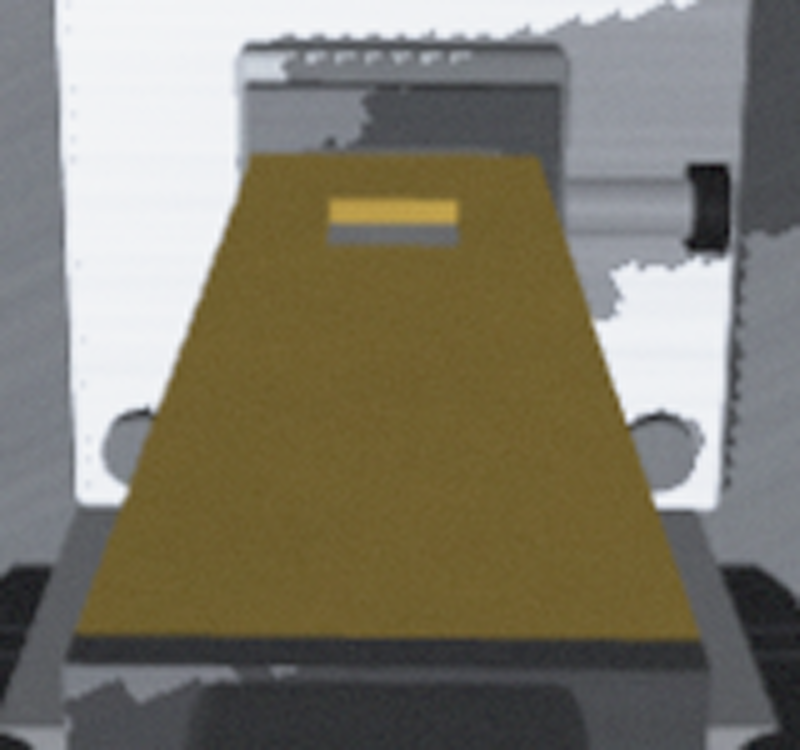

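Emit:
{"fn": "drive_tool", "kwargs": {
  "deltas": [
    [[-0.0016,0.0007,0],0],
    [[-0.0008,0.0003,-0.0025],0],
    [[-0.0008,0.0003,-0.0025],0]
  ]
}}

```text
time_s: 16.45
eef_pos: [0.5509, -0.0641, 0.1689]
eef_rot: [0.003, 0.972, -0.235, 0.02]
wrist_force: [-7.2, 2.2, 18.1]
opening: 0.465
```

```bash
python3 -c "
from h import *
st()"
```

```text
t 16.45 p [550.9 -64.1 168.9] yaw -27.25 zax [ 0.0384 -0.0148 -0.9992] F [-7.2  2.2 18.1] T [ 0.35  1.57 -0.  ] op 0.465
```

Emit:
{"fn": "drive_tool", "kwargs": {
  "deltas": [
    [[0,0,0.003],0],
    [[0,0,0.004],0],
    [[0,0,0.004],0],
    [[0,0,0.003],0],
    [[0,0,0.001],0],
    [[0,0,0],0]
  ]
}}

```text
time_s: 17.05
eef_pos: [0.5496, -0.0637, 0.1815]
eef_rot: [0.002, 0.972, -0.236, 0.019]
wrist_force: [-0.5, -0.6, -4.1]
opening: 0.461
```

```bash
python3 -c "
from h import *
st();w=snap('scene','s10');crop(w,230,110,130,130,5,'pics/cs10.png')"
```

```text
t 17.05 p [549.6 -63.7 181.5] yaw -27.28 zax [ 0.0352 -0.0134 -0.9993] F [-0.5 -0.6 -4.1] T [0.02 0.01 0.03] op 0.461
```

View pics/cs10.png

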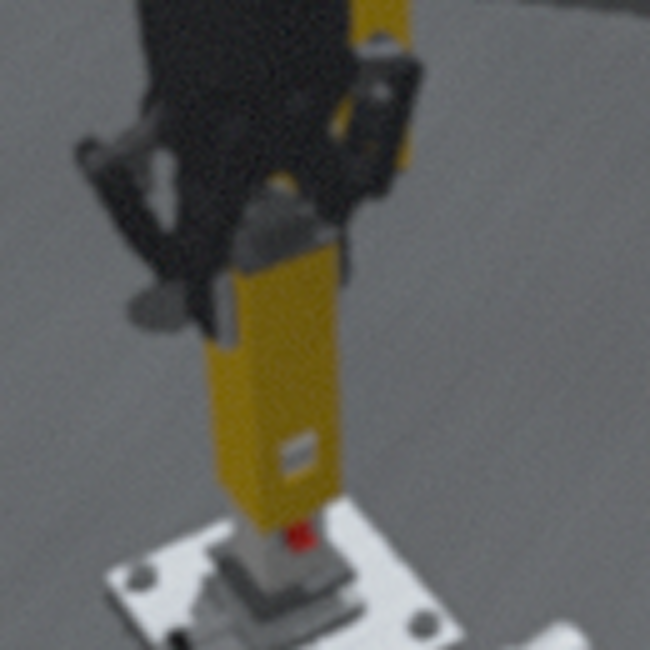

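Emit:
{"fn": "drive_tool", "kwargs": {
  "deltas": [
    [[0.0018,-0.0009,0],0],
    [[0.0018,-0.0009,0],0],
    [[0.0018,-0.0009,0],0]
  ]
}}

```text
time_s: 17.4
eef_pos: [0.552, -0.0647, 0.1802]
eef_rot: [0.001, 0.972, -0.236, 0.014]
wrist_force: [-6.2, 3.2, 0.1]
opening: 0.462
```

```bash
python3 -c "
from h import *
st()"
```

```text
t 17.4 p [552.  -64.7 180.2] yaw -27.26 zax [ 0.0265 -0.0095 -0.9996] F [-6.2  3.2  0.1] T [ 0.77  1.62 -0.01] op 0.462
```

Emit:
{"fn": "drive_tool", "kwargs": {
  "deltas": [
    [[0.0018,-0.0009,0.0005],0],
    [[0.0018,-0.0009,0.0005],0],
    [[0.0018,-0.0009,0.0005],0]
  ]
}}

```text
time_s: 17.7
eef_pos: [0.5528, -0.065, 0.1799]
eef_rot: [0.0, 0.972, -0.235, 0.007]
wrist_force: [-5.8, 2.6, -0.5]
opening: 0.462
```

```bash
python3 -c "
from h import *
st()"
```

```text
t 17.7 p [552.8 -65.  179.9] yaw -27.22 zax [ 0.0132 -0.004  -0.9999] F [-5.8  2.6 -0.5] T [ 0.57  1.47 -0.02] op 0.462
```

Emit:
{"fn": "drive_tool", "kwargs": {
  "deltas": [
    [[-0.0015,0.0007,0],0],
    [[-0.0005,0.0003,0],0],
    [[0,0,0],0]
  ]
}}

```text
time_s: 18.0
eef_pos: [0.5514, -0.0644, 0.1797]
eef_rot: [0.001, 0.972, -0.235, 0.008]
wrist_force: [-0.3, 1.0, -4.5]
opening: 0.463
```

```bash
python3 -c "
from h import *
st();w=snap('wrist','w11');crop(w,240,150,160,150,5,'pics/cw11.png')"
```

```text
t 18.0 p [551.4 -64.4 179.7] yaw -27.22 zax [ 0.0147 -0.0048 -0.9999] F [-0.3  1.  -4.5] T [ 0.03 -0.04  0.02] op 0.463
```

View pics/cw11.png

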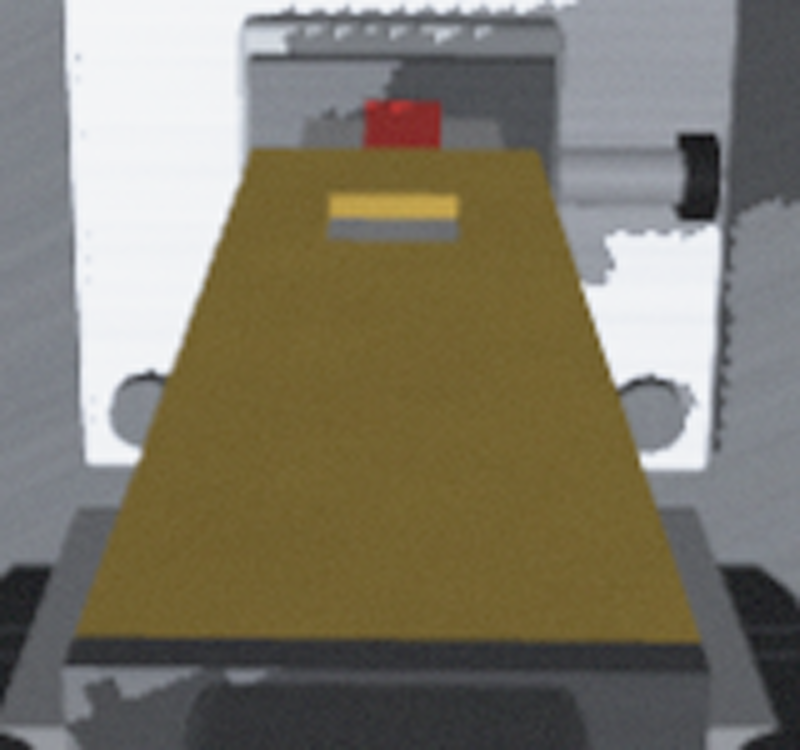

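Emit:
{"fn": "drive_tool", "kwargs": {
  "deltas": [
    [[-0.0002,0,-0.002],0],
    [[-0.0002,0,-0.0025],0],
    [[-0.0004,0.0002,-0.0025],0]
  ]
}}

```text
time_s: 18.35
eef_pos: [0.5521, -0.0647, 0.1751]
eef_rot: [0.001, 0.972, -0.235, 0.01]
wrist_force: [-4.6, 0.8, 8.5]
opening: 0.463
```

```bash
python3 -c "
from h import *
st()"
```

```text
t 18.35 p [552.1 -64.7 175.1] yaw -27.22 zax [ 0.0185 -0.0061 -0.9998] F [-4.6  0.8  8.5] T [ 0.34  0.93 -0.02] op 0.463
```

Emit:
{"fn": "drive_tool", "kwargs": {
  "deltas": [
    [[-0.0008,0.0004,-0.003],0],
    [[-0.0008,0.0004,-0.003],0]
  ]
}}

```text
time_s: 18.55
eef_pos: [0.5519, -0.0645, 0.173]
eef_rot: [0.001, 0.972, -0.235, 0.012]
wrist_force: [-4.9, 1.5, 12.5]
opening: 0.46
```

```bash
python3 -c "
from h import *
st()"
```

```text
t 18.55 p [551.9 -64.5 173. ] yaw -27.2 zax [ 0.0222 -0.008  -0.9997] F [-4.9  1.5 12.5] T [ 0.11  1.11 -0.05] op 0.46
```

Emit:
{"fn": "drive_tool", "kwargs": {
  "deltas": [
    [[-0.0008,0.0002,-0.003],0],
    [[-0.0008,0.0002,-0.003],0]
  ]
}}

```text
time_s: 18.75
eef_pos: [0.5518, -0.0645, 0.1718]
eef_rot: [0.002, 0.972, -0.235, 0.014]
wrist_force: [-6.5, 2.2, 14.0]
opening: 0.461
```

```bash
python3 -c "
from h import *
st()"
```

```text
t 18.75 p [551.8 -64.5 171.8] yaw -27.19 zax [ 0.0262 -0.0096 -0.9996] F [-6.5  2.2 14. ] T [ 0.35  1.26 -0.13] op 0.461
```

Emit:
{"fn": "drive_tool", "kwargs": {
  "deltas": [
    [[-0.0018,0.0009,-0.003],0],
    [[-0.0018,0.0009,-0.003],0]
  ]
}}

```text
time_s: 18.95
eef_pos: [0.5509, -0.0641, 0.1712]
eef_rot: [0.003, 0.972, -0.235, 0.018]
wrist_force: [-4.2, -0.7, 13.0]
opening: 0.463
```

```bash
python3 -c "
from h import *
st()"
```

```text
t 18.95 p [550.9 -64.1 171.2] yaw -27.18 zax [ 0.0337 -0.0133 -0.9993] F [-4.2 -0.7 13. ] T [-0.03  0.83 -0.07] op 0.463
```

Emit:
{"fn": "drive_tool", "kwargs": {
  "deltas": [
    [[0.0018,-0.0009,0],0],
    [[0.0018,-0.0009,0],0],
    [[0.0018,-0.0009,0],0],
    [[0.0018,-0.0009,0],0]
  ]
}}

```text
time_s: 19.35
eef_pos: [0.5521, -0.0647, 0.1713]
eef_rot: [0.001, 0.972, -0.235, 0.01]
wrist_force: [-7.1, 3.3, 4.4]
opening: 0.465
```

```bash
python3 -c "
from h import *
st()"
```

```text
t 19.35 p [552.1 -64.7 171.3] yaw -27.16 zax [ 0.0194 -0.0074 -0.9998] F [-7.1  3.3  4.4] T [ 0.53  1.43 -0.06] op 0.465
```

Emit:
{"fn": "drive_tool", "kwargs": {
  "deltas": [
    [[0.0018,-0.0009,0],0],
    [[0.0018,-0.0009,0],0],
    [[-0.0022,0.0015,-0.0025],0.005],
    [[-0.0008,-0.0006,-0.003],-0.01],
    [[-0.0002,0.001,-0.003],0.01]
  ]
}}

```text
time_s: 19.85
eef_pos: [0.5523, -0.0645, 0.1699]
eef_rot: [0.002, 0.973, -0.232, 0.01]
wrist_force: [-11.1, -1.1, 17.7]
opening: 0.461
```

```bash
python3 -c "
from h import *
st()"
```

```text
t 19.85 p [552.3 -64.5 169.9] yaw -26.82 zax [ 0.0188 -0.0085 -0.9998] F [-11.1  -1.1  17.7] T [-0.49  2.42 -0.34] op 0.461
```

Emit:
{"fn": "drive_tool", "kwargs": {
  "deltas": [
    [[-0.002,0.001,-0.002],-0.006],
    [[-0.0015,0.0002,-0.003],-0.008]
  ]
}}

```text
time_s: 20.05
eef_pos: [0.5515, -0.0644, 0.1695]
eef_rot: [0.003, 0.971, -0.239, 0.014]
wrist_force: [-3.4, 2.1, 14.7]
opening: 0.462
```

```bash
python3 -c "
from h import *
st();w=snap('scene','s12');crop(w,230,110,130,130,5,'pics/cs12.png')"
```

```text
t 20.05 p [551.5 -64.4 169.5] yaw -27.62 zax [ 0.0261 -0.012  -0.9996] F [-3.4  2.1 14.7] T [0.61 0.81 0.2 ] op 0.462
```

View pics/cs12.png

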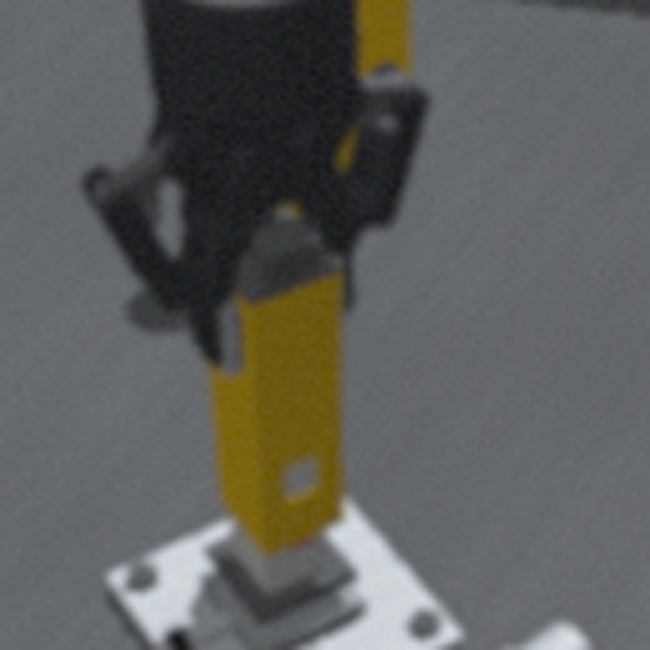

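Emit:
{"fn": "drive_tool", "kwargs": {
  "deltas": [
    [[-0.001,0.0004,-0.0033],0.004],
    [[-0.001,0.0006,-0.0033],-0.004]
  ]
}}

```text
time_s: 20.3
eef_pos: [0.5516, -0.0644, 0.1688]
eef_rot: [0.003, 0.971, -0.238, 0.017]
wrist_force: [-6.8, 0.9, 19.3]
opening: 0.464
```

```bash
python3 -c "
from h import *
st()"
```

```text
t 20.3 p [551.6 -64.4 168.8] yaw -27.6 zax [ 0.0316 -0.0148 -0.9994] F [-6.8  0.9 19.3] T [0.25 1.91 0.24] op 0.464
```

Emit:
{"fn": "drive_tool", "kwargs": {
  "deltas": [
    [[0.0016,-0.0008,0],0],
    [[0.0018,-0.0009,0],0],
    [[0.0018,-0.0009,0],0],
    [[0.0018,-0.0009,0],0],
    [[0.0018,-0.0009,0],0]
  ]
}}

```text
time_s: 20.8
eef_pos: [0.5524, -0.0646, 0.1687]
eef_rot: [0.002, 0.971, -0.237, 0.007]
wrist_force: [-8.2, 3.5, 4.1]
opening: 0.463
```

Emit:
{"fn": "drive_tool", "kwargs": {
  "deltas": [
    [[-0.0025,0.0013,-0.002],0],
    [[-0.0025,0.0013,-0.003],0],
    [[-0.0025,0.0013,-0.003],0]
  ]
}}

```text
time_s: 21.1
eef_pos: [0.5508, -0.0638, 0.1683]
eef_rot: [0.004, 0.971, -0.237, 0.015]
wrist_force: [-2.5, -1.2, 11.8]
opening: 0.462
```

```bash
python3 -c "
from h import *
st()"
```

```text
t 21.1 p [550.8 -63.8 168.3] yaw -27.41 zax [ 0.0271 -0.0151 -0.9995] F [-2.5 -1.2 11.8] T [-0.17  0.55  0.03] op 0.462
```

Emit:
{"fn": "drive_tool", "kwargs": {
  "deltas": [
    [[-0.002,0.0008,-0.0038],0],
    [[-0.002,0.0008,-0.0038],0]
  ]
}}

```text
time_s: 21.3
eef_pos: [0.5499, -0.0635, 0.1661]
eef_rot: [0.005, 0.971, -0.237, 0.019]
wrist_force: [-0.9, 0.5, 4.8]
opening: 0.458
```

```bash
python3 -c "
from h import *
st();w=snap('wrist','w13');crop(w,240,150,160,150,5,'pics/cw13.png')"
```

```text
t 21.3 p [549.9 -63.5 166.1] yaw -27.4 zax [ 0.0355 -0.0185 -0.9992] F [-0.9  0.5  4.8] T [0.   0.18 0.01] op 0.458
```

View pics/cw13.png

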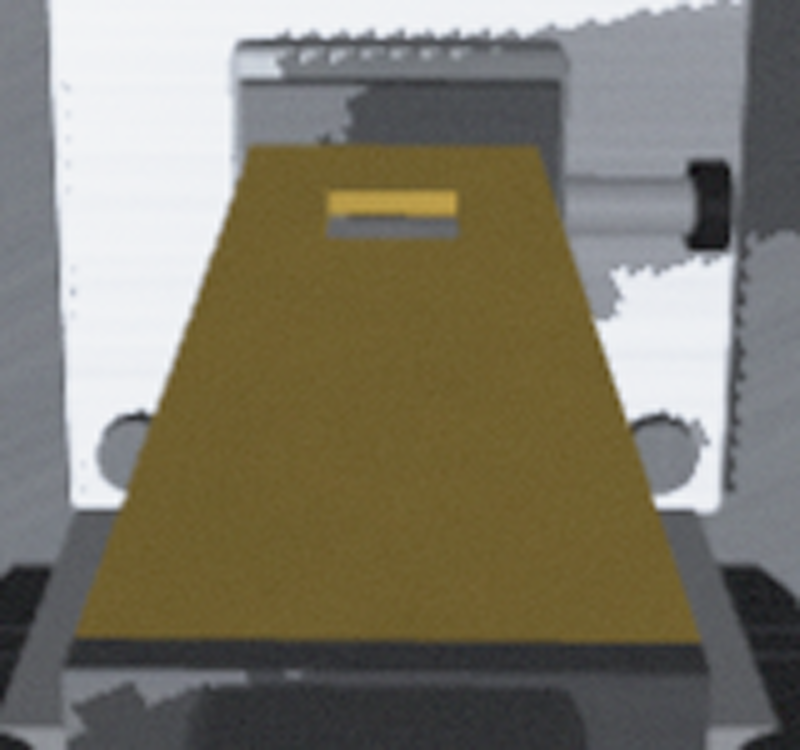

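Emit:
{"fn": "drive_tool", "kwargs": {
  "deltas": [
    [[0,0,-0.003],0],
    [[0,0,-0.003],0],
    [[0,0,-0.003],0]
  ]
}}

```text
time_s: 21.65
eef_pos: [0.5501, -0.0636, 0.1588]
eef_rot: [0.005, 0.971, -0.237, 0.02]
wrist_force: [-3.2, 0.2, 7.2]
opening: 0.463
```

```bash
python3 -c "
from h import *
st()"
```

```text
t 21.65 p [550.1 -63.6 158.8] yaw -27.4 zax [ 0.0364 -0.0191 -0.9992] F [-3.2  0.2  7.2] T [0.26 0.89 0.02] op 0.463
```

Sliding well at about 11 N. Home is expected near TCP 0.135.

Emit:
{"fn": "drive_tool", "kwargs": {
  "deltas": [
    [[0,0,-0.003],0],
    [[0,0,-0.003],0],
    [[-0.0003,0,-0.003],0]
  ]
}}

```text
time_s: 21.95
eef_pos: [0.55, -0.0636, 0.1509]
eef_rot: [0.005, 0.971, -0.237, 0.02]
wrist_force: [-2.6, 0.9, 5.1]
opening: 0.463
```

Emit:
{"fn": "drive_tool", "kwargs": {
  "deltas": [
    [[-0.0003,0,-0.003],0],
    [[-0.0003,0,-0.003],0]
  ]
}}

```text
time_s: 22.15
eef_pos: [0.55, -0.0637, 0.1457]
eef_rot: [0.005, 0.971, -0.237, 0.02]
wrist_force: [-2.3, 1.7, 5.2]
opening: 0.458
```

```bash
python3 -c "
from h import *
st()"
```

```text
t 22.15 p [550.  -63.7 145.7] yaw -27.4 zax [ 0.0369 -0.0188 -0.9991] F [-2.3  1.7  5.2] T [0.18 0.53 0.  ] op 0.458
```

Emit:
{"fn": "drive_tool", "kwargs": {
  "deltas": [
    [[0,0,-0.0025],0],
    [[0,0,-0.0025],0]
  ]
}}

```text
time_s: 22.35
eef_pos: [0.5501, -0.0637, 0.1413]
eef_rot: [0.005, 0.971, -0.237, 0.02]
wrist_force: [-2.0, 1.5, 6.0]
opening: 0.459
```

Emit:
{"fn": "drive_tool", "kwargs": {
  "deltas": [
    [[0,0,-0.002],0]
  ]
}}

```text
time_s: 22.45
eef_pos: [0.55, -0.0637, 0.1393]
eef_rot: [0.005, 0.971, -0.237, 0.02]
wrist_force: [-2.1, 1.4, -2.8]
opening: 0.462
```

Emit:
{"fn": "drive_tool", "kwargs": {
  "deltas": [
    [[0,0,-0.002],0]
  ]
}}

```text
time_s: 22.55
eef_pos: [0.5505, -0.064, 0.138]
eef_rot: [0.005, 0.971, -0.237, 0.02]
wrist_force: [-2.8, -0.6, 15.5]
opening: 0.46
```

```bash
python3 -c "
from h import *
st();w=snap('wrist','w14');crop(w,240,150,160,150,5,'pics/cw14.png');w=snap('scene','s14');crop(w,230,110,130,130,5,'pics/cs14.png')"
```

```text
t 22.55 p [550.5 -64.  138. ] yaw -27.41 zax [ 0.0369 -0.019  -0.9991] F [-2.8 -0.6 15.5] T [0.05 0.79 0.01] op 0.46
```

View pics/cw14.png

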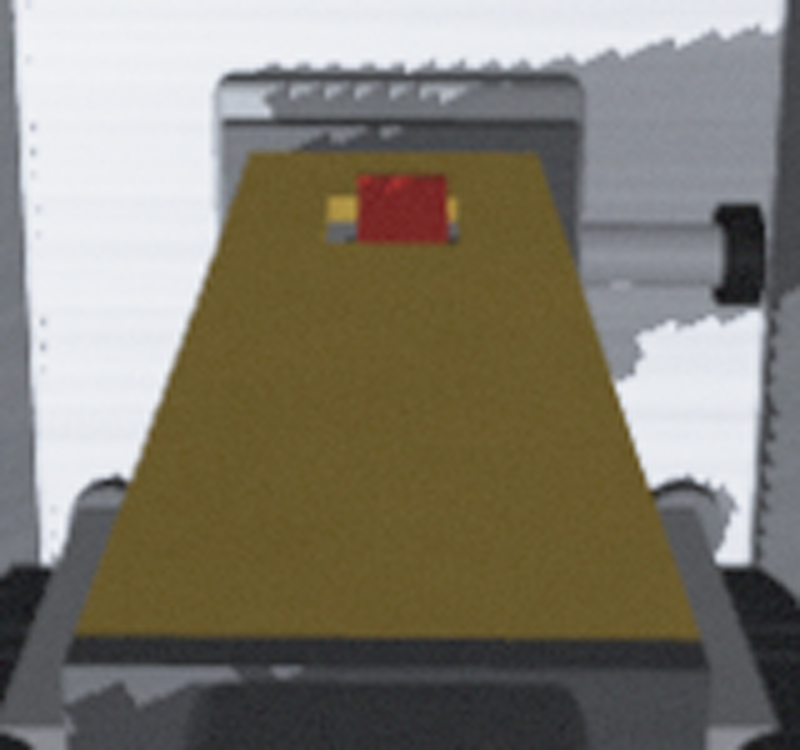

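View pics/cs14.png

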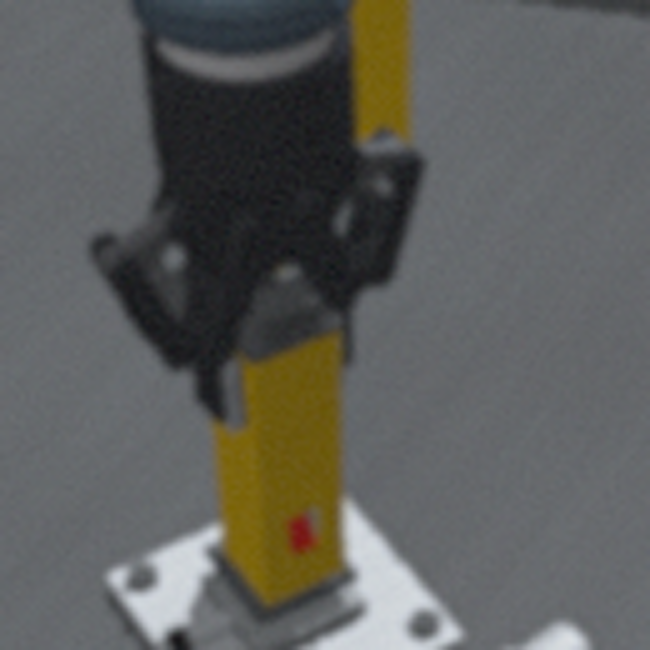

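Emit:
{"fn": "drive_tool", "kwargs": {
  "deltas": [
    [[0,0,-0.0015],0],
    [[-0.0003,0,-0.0015],0]
  ]
}}

```text
time_s: 22.85
eef_pos: [0.5512, -0.0645, 0.1379]
eef_rot: [0.005, 0.971, -0.237, 0.021]
wrist_force: [-4.7, 1.7, 13.9]
opening: 0.462
```

Emit:
{"fn": "drive_tool", "kwargs": {
  "deltas": [
    [[0,0,0.001],0],
    [[0,0,0.0015],0]
  ]
}}

```text
time_s: 23.05
eef_pos: [0.5502, -0.0641, 0.139]
eef_rot: [0.005, 0.971, -0.237, 0.02]
wrist_force: [-0.1, 0.6, -5.8]
opening: 0.461
```

Emit:
{"fn": "drive_tool", "kwargs": {
  "deltas": [
    [[0,0,0.0018],0],
    [[0,0,0.0018],0]
  ]
}}

```text
time_s: 23.25
eef_pos: [0.549, -0.0637, 0.14]
eef_rot: [0.004, 0.971, -0.237, 0.018]
wrist_force: [2.9, -0.3, -16.1]
opening: 0.461
```

Emit:
{"fn": "drive_tool", "kwargs": {
  "deltas": [
    [[0.0003,0,0.002],0],
    [[0.0003,0,0.002],0],
    [[0.0003,0,0.002],0]
  ]
}}

```text
time_s: 23.55
eef_pos: [0.5486, -0.0634, 0.1402]
eef_rot: [0.004, 0.971, -0.237, 0.016]
wrist_force: [8.0, -2.3, -21.6]
opening: 0.459
```

```bash
python3 -c "
from h import *
st();w=snap('wrist','w15');crop(w,240,150,160,150,5,'pics/cw15.png');st()"
```

```text
t 23.55 p [548.6 -63.4 140.2] yaw -27.48 zax [ 0.0298 -0.0158 -0.9994] F [  8.   -2.3 -21.6] T [-0.23 -1.29  0.13] op 0.459
t 23.6 p [548.6 -63.4 140.2] yaw -27.48 zax [ 0.0296 -0.0157 -0.9994] F [  6.3  -1.2 -21. ] T [-0.27 -1.2   0.11] op 0.459
```

View pics/cw15.png

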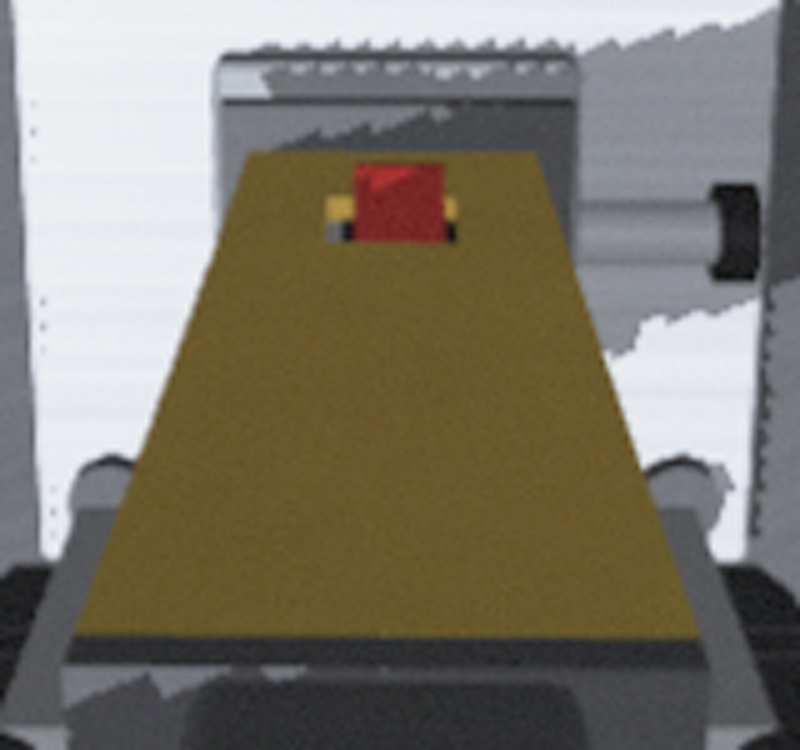

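Emit:
{"fn": "drive_tool", "kwargs": {
  "deltas": [
    [[0.0006,-0.0002,-0.0005],0],
    [[0.0004,0,-0.001],0],
    [[0.0003,0,-0.001],0],
    [[0,0,-0.001],0]
  ]
}}

```text
time_s: 24.0
eef_pos: [0.5501, -0.0639, 0.138]
eef_rot: [0.004, 0.971, -0.237, 0.016]
wrist_force: [-4.3, -0.2, 4.1]
opening: 0.462
```

Emit:
{"fn": "drive_tool", "kwargs": {
  "deltas": [
    [[0,0,-0.001],0]
  ]
}}

```text
time_s: 24.1
eef_pos: [0.5501, -0.0639, 0.138]
eef_rot: [0.005, 0.971, -0.237, 0.016]
wrist_force: [-3.9, 0.7, 4.3]
opening: 0.464
```

Emit:
{"fn": "drive_tool", "kwargs": {
  "deltas": [
    [[-0.0005,0.0002,-0.0008],0],
    [[0,0,0],0]
  ]
}}

```text
time_s: 24.3
eef_pos: [0.55, -0.0637, 0.138]
eef_rot: [0.005, 0.971, -0.237, 0.017]
wrist_force: [-0.3, 0.7, -3.4]
opening: 0.46
```

Emit:
{"fn": "drive_tool", "kwargs": {
  "deltas": [
    [[0,0,0],0],
    [[0,0,0],0],
    [[0,0,0],0],
    [[0,0,0],0],
    [[0,0,0],0],
    [[0,0,0],0],
    [[0,0,0],0],
    [[0,0,0],0]
  ],
  "gripper": 1.0
}}

```text
time_s: 25.1
eef_pos: [0.5525, -0.0646, 0.1391]
eef_rot: [0.005, 0.971, -0.237, 0.02]
wrist_force: [-0.4, 0.8, -1.2]
opening: 0.998
```

```bash
python3 -c "
from h import *
st();w=snap('wrist','w16')"
```

```text
t 25.1 p [552.5 -64.6 139.1] yaw -27.47 zax [ 0.0366 -0.0187 -0.9992] F [-0.4  0.8 -1.2] T [0.02 0.04 0.01] op 0.998
```

View pics/w16.png

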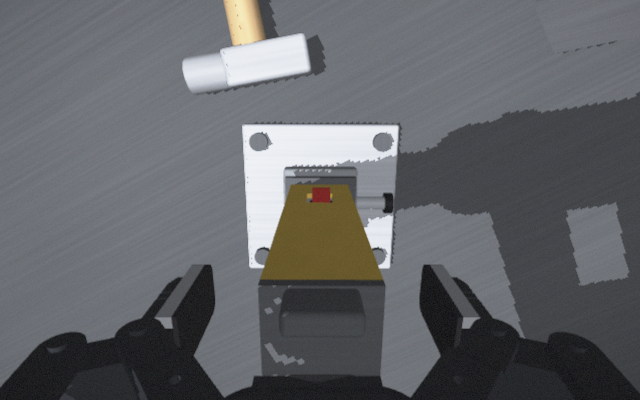

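Fingers are open on both sides of the post, red button in the window at (320,195). Backing straight up.

Emit:
{"fn": "drive_tool", "kwargs": {
  "deltas": [
    [[0,0,0.005],0],
    [[0,0,0.01],0],
    [[0,0,0.015],0],
    [[0,0,0.02],0],
    [[0,0,0.02],0],
    [[0,0,0.02],0],
    [[0,0,0.02],0],
    [[0,0,0.015],0],
    [[0,0,0.008],0],
    [[0,0,0.003],0]
  ]
}}

```text
time_s: 26.15
eef_pos: [0.552, -0.0643, 0.2871]
eef_rot: [0.005, 0.971, -0.237, 0.022]
wrist_force: [0.2, -0.9, -0.4]
opening: 1.005
```

Emit:
{"fn": "drive_tool", "kwargs": {
  "deltas": [
    [[-0.01,0.0,0.005],0],
    [[-0.02,0.0,0.005],0],
    [[-0.03,0,0],0],
    [[-0.03,0,0],0],
    [[-0.02,0,0],0],
    [[-0.01,0,0],0],
    [[0,0,0],0],
    [[0,0,0],0]
  ]
}}

```text
time_s: 26.95
eef_pos: [0.4233, -0.063, 0.2938]
eef_rot: [0.005, 0.971, -0.237, 0.018]
wrist_force: [-0.0, 0.2, -0.5]
opening: 0.999
```

```bash
python3 -c "
from h import *
st();w=snap('scene','s17');t=snap('top','t17');crop(w,230,150,130,110,6,'pics/cs17.png')"
```

```text
t 26.95 p [423.3 -63.  293.8] yaw -27.45 zax [ 0.0337 -0.0176 -0.9993] F [-0.   0.2 -0.5] T [ 0.05 -0.   -0.01] op 0.999
```

View pics/s17.png

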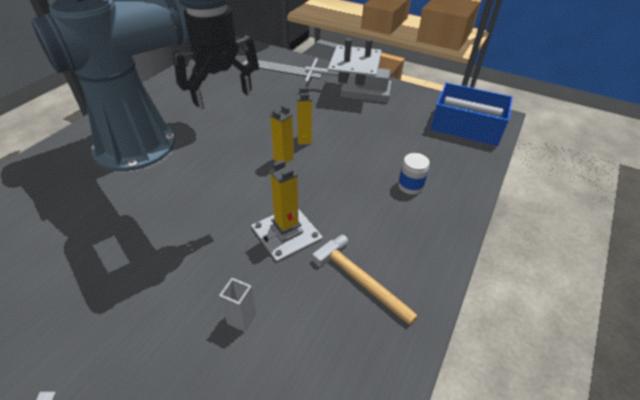

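View pics/cs17.png

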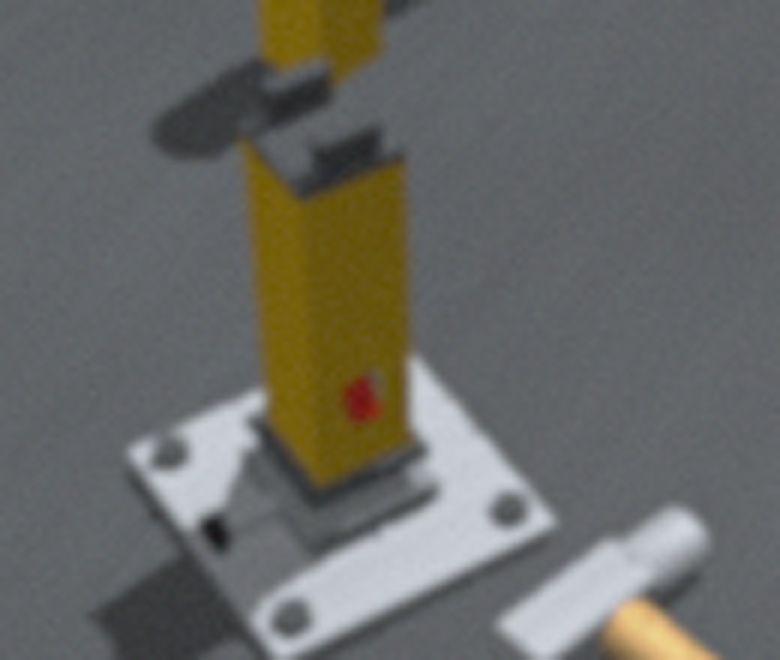

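View pics/t17.png

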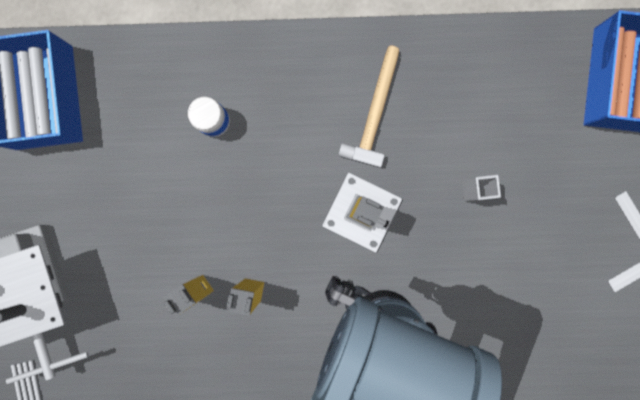

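```bash
python3 -c "
from h import *
hand_in();print(get_obs()['time_s'])"
```

```text
the job is handed in; nothing more can be done
the job is handed in; nothing more can be done
```

I took the farthest of the three yellow posts (about 0.57 m from the base) and slid it, window to the button, over the stub until it was home. I then tugged it, let go, backed away and handed the job in at about 27 s; no verdict was reported.

**Last checks**
- **Home:** the lower end stopped at about z 0.0406 m, against 0.040 m expected from the measured stub tip. A further push of about 18 N moved it only 0.1 mm.
- **Button:** it is out through the window in the wrist view and in the last scene view.
- **Tug:** I pulled to about 17 N net of the post's weight, and the post rose about 2.2 mm by the tool's reading, then held. I set it back on the shoulder before opening the fingers.
- **Bench:** the hammer, tin, offcut and the other two posts look unmoved, and the wrist force at the end was about zero.

**What did not go smoothly**
- The first press on the button stuck as the hand drifted sideways and tilted. I backed off about 12 mm, straightened the tool against the bar and pressed again with small sideways moves.
- Getting the button in took readings of up to about 24 N, more than the 5 to 15 N stated. That stayed under the 30 N at which the stub slips, and the home height agrees with the stub not having moved.
- The hand finished tilted about 2°. The post looks upright in the last pictures, but I did not measure that.

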